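# Stand a stub shaft in the bench block and slip its bush on

### The arm

A 7-joint arm with a two-finger parallel gripper is mounted at the origin on a cart in front of the work surface, level with it; the furniture and walls round the work are solid. World frame = base frame: x ahead of the robot, y to its left, z up, the work surface at z = 0. Lengths are in m, angles in rad, forces in N, time in s.
With the tool pointing down it reaches from about 0.4 to 0.85 m from the base axis. Payload 4.5 kg.
Tool frame: the origin (TCP) lies on the mounting face of the last link; the fingertips stand 166 mm ahead of it and the grasp point (between the pads) lies 147 mm ahead of it; y points along the fingers, z is the direction in which the jaws open and shut, and the axes are right-handed (so a half turn about y gives the same grasp; the last joint's range is limited). The gripper opens to 88 mm and grips with 3 to 60 N. Pads are 18 mm wide; open, the fingers measure 123 mm over their backs; the gripper's body (75 mm by 187 mm) begins 45 mm behind the grasp point.
Start: joints at [1.363, 0.689, -0.195, 1.565, 0.157, 0.902, -0.215], TCP at [0.15, -0.607, 0.405] pointing down, gripper open.
Joint ranges: [-3.01, 3.01], [-0.46, 2.08], [-1.47, 1.51], [0.13, 2.56], [-1, 4.14], [0.04, 2.09], [-2.66, 2.66]. Speed limits (rad/s): [2.57, 2.57, 3.14, 3.14, 3.14, 3.14, 3.14].

### API

Orientations are given as a unit quaternion [x, y, z, w].
In Python, from plant import r gives the robot as it stands.
- The arm moves only by the tool arm_command, never from a script. Its argument "deltas" is a list of rows, each an object of numbers: "dx", "dy", "dz": the shift along the tool's x, y, z each as a share of 1000 mm, from -1 to 1; "wx", "wy", "wz": the turn, a rotation vector about the tool's x, y, z each as a share of 45 degrees, from -1 to 1. In form: [{"dx": .., "dy": .., "dz": .., "wx": .., "wy": .., "wz": ..}, ...]. A call has exactly 5 rows; each row is the pose to reach, as a shift and turn from the pose commanded when the call began, along the tool's axes at that moment; what a row does not reach only later rows make up. A row lasts 1/10 s, in which the tool goes at most 50 mm and 8.59 degrees, less where a joint would pass 70% of its speed; a pose out of reach is approached as far as the arm can. A call with a number of a shift or a turn outside -1 to 1 is refused whole. A call with a gripper value outside its range is refused whole. "claw" is the opening, from -1 (shut) to 1 (fully open), set as the call begins (left out, the last holds). The fingers move at their own pace and stop on an object; "grip_force" is the grip in N (left out, the last holds). Time passes only in rows, so rows that repeat a pose let the fingers close, or fill a call up. It gives the time, the measured TCP pose, the force and the opening at its end, in the units of the state.
- r.get_state(): the state, without advancing time (a new reading comes with each control period).
- r.snapshot(name): name is "side" or "top"; returns the picture (400x640x3 uint8, red, green, blue); there is no depth.
- r.get_calibration(name): a dict with "vertical_fov" (degrees; the focal length in pixels is half the picture's height over the tangent of half this angle, whatever the lens; pixels are square), "cx", "cy" (the principal point, pixels), "k1" (the pictures are not rectified: a ray, as slopes to the right and down, at radius r is drawn at 1 + k1 r^2 times it, then the intrinsics apply), "R" (3x3) and "t" (3): a world point X has camera coordinates R X + t. Camera axes: x right, y down, z forward; pixel columns grow to the right and rows downward; lengths in m; the calibration is good to about 2 mm. A picture is of the moment at which its call begins. get_calibration takes no time and is no camera call.
- r.finish_job(): hands the job in, once; it reports no verdict.
The state is a dict: "clock": time; "q": joint angles; "qd": joint speeds; "joint_torque": joint torques, N m; "tool_pos": TCP position; "eef_rot": TCP orientation; "contact_force": force on the tool from outside, world axes, zero at the start; "moment": the same for the moment, N m; "opening": opening from 0.0 (shut) to 1.0 (fully open).
Only numpy, scipy, OpenCV 4.12 (cv2) and the standard library are available. Lean on these libraries where they do the work, as an engineer would, in place of code of your own. Each camera call takes 0.05 s, during which the arm holds its last target.

### The job

Take the turned shaft from the sloping stand and stand it upright, thin journal down, in the bore of the steel bench block that fits that journal, lowering it gently until its shoulder sits on the block. Then slip the bronze bush, flange down, over the thick journal on top until it is fully home on the shaft's upper shoulder, and let go. Leave the flange and the angle bracket where they are.

Things in the scene. Friction and masses are not known exactly. Their poses are not given: they have to be found in the camera images.
- stub_shaft: Turned steel shaft, 145 mm long, 0.3 kg, along its own y: 16 mm thick journal from y = -72.5 to -32.5 mm, 22 mm body to y = +47.5, 12 mm thin journal to y = +72.5. Origin on the body's skin; centre line at x = 0, z = +11 mm. Starts in the stand at 35 degrees to the level, thin end (+y) low; +y points straight down when it stands as wanted.
- shaft_thick_end (a point): Centre of the shaft's end face at the 16 mm journal (the end that stays on top). Axes as the shaft's.
- shaft_thin_end (a point): Centre of the shaft's end face at the 12 mm journal (the end that goes down). Axes as the shaft's.
- stand: Fixed dark steel stand, base 150 x 80 mm, origin at the middle of its underside. A 24 mm flat bar rises at 35 degrees towards own +x and holds the shaft 44 mm off its face on two V rests of round bar under the journals, a bent-bar stop at the low end; the 80 mm body between them is free all round. Middle of the shaft's centre line: 96 mm up, 25 mm towards -x.
- block: Steel bench block, 60 x 112 x 42 mm (own x, y, z), on a 10 mm foot 156 mm long that is bolted down at both ends; three upright blind bores in a row along its y: 9, 15 and 20 mm in diameter, all 30 mm deep, mouths bevelled 2 mm. Origin: middle of the underside.
- bore_middle (a point): Centre of the mouth of the 15 mm bore, the one that fits the 12 mm journal, level with the block's top (42 mm up); 6 mm from the block's middle towards its -y. Axes as the block's.
- bore_narrow (a point): Centre of the mouth of the 9 mm bore (too small for the shaft), level with the block's top; 36 mm from the block's middle towards its -y.
- bore_wide (a point): Centre of the mouth of the 20 mm bore (too big for the thin journal), level with the block's top; 31 mm from the block's middle towards its +y.
- bush: Bronze flanged bush, 26 mm high, about 90 g: barrel 32 mm in diameter standing on a thin flange 40 mm in diameter; bore 19 mm right through (grip the barrel). Origin: centre of the underside (flange face), z up along the bore.
- flange: Grey turned flange, 64 mm in diameter, 24 mm high, lying on the bench: a bystander. Origin: centre of the underside.
- angle_bracket: Plain bent metal angle bracket, 55 x 42 x 50 mm, on the bench: a bystander. Origin: centre of the underside.
- shaft_upper_shoulder (a point): Point on the shaft's centre line at the step from the 22 mm body to the 16 mm journal, 40 mm from the thick end: the centre of the bush's underside comes to rest here. Axes as the shaft's.
Not all that is in view belongs to the job. There is more than one size of the bush; the one meant has the size given above.

How it is judged:
By the outcome, as a careful person would: the job done as asked, in the order asked, and still so for the second after the job is handed in, with the robot touching nothing.
It also fails if it takes over 64 s, if anything falls off the work surface, if the arm or the gripper's body presses on something with over 40 N, if the wrist force passes 120 N, or if a joint passes its speed limit or range.

## Working session

There is one attempt and no reset: what is moved stays moved. The work goes in short steps, Python scripts to look and compute and a tool call to move; the robot and the scene stay as the last step left them, time stands still between calls to the robot, and variables do not carry over. Pictures are saved under pics/ and viewed, and the job is handed in when it is done.

Besides the shell and the picture viewer there is one more tool, called after ">>>" by a JSON object that holds its "fn" and its "kwargs". arm_command: Moves the arm, as the interface text tells. Shift numbers are shares of 1000 mm and turn numbers shares of 45 degrees, none past 1 either way. Its arguments: {"type":"object","properties":{"deltas":{"type":"array","items":{"type":"object","properties":{"dx":{"type":"number","minimum":-1,"maximum":1},"dy":{"type":"number","minimum":-1,"maximum":1},"dz":{"type":"number","minimum":-1,"maximum":1},"wx":{"type":"number","minimum":-1,"maximum":1},"wy":{"type":"number","minimum":-1,"maximum":1},"wz":{"type":"number","minimum":-1,"maximum":1}}}},"claw":{"type":"number"},"grip_force":{"type":"number"}},"required":["deltas"]}

```bash
ls; mkdir -p pics
python3 - <<'E'
from plant import r
import cv2
for n in("side","top"):
    c=r.get_calibration(n);print(n,c)
    im=r.snapshot(n);cv2.imwrite(f"pics/{n}0.png",im[:,:,::-1])
print(r.get_state())
E
```

```text
pics
side {'vertical_fov': 43.877284834637805, 'cx': 314.24965250471774, 'cy': 190.3951135533893, 'k1': -0.01207568731471953, 'R': array([[-9.99799001e-01, -1.39484754e-04,  2.00483785e-02],
       [-1.84742082e-02,  3.94875470e-01, -9.18548892e-01],
       [-7.78848931e-03, -9.18734643e-01, -3.94798678e-01]]), 't': array([0.50876016, 0.09350808, 1.04590631])}
top {'vertical_fov': 49.739626649956456, 'cx': 320.5115557974701, 'cy': 205.41043296944085, 'k1': -0.060562581789591306, 'R': array([[ 0.00444624, -0.9997993 ,  0.01953451],
       [-0.99373853, -0.00659851, -0.11153558],
       [ 0.11164209, -0.01891628, -0.99356843]]), 't': array([0.01161157, 0.53140373, 0.92872606])}
{'clock': 0.1, 'q': array([ 1.36282342,  0.68989673, -0.19449456,  1.56620792,  0.1573263 ,
        0.90251199, -0.21508747]), 'qd': array([-1.07937974e-05, -2.44295429e-03, -8.19848268e-04, -3.46670826e-03,
       -4.23378799e-04,  4.11719964e-04,  7.60365340e-04]), 'joint_torque': array([-2.22759663e-03, -5.28501964e+01, -1.27120301e+00, -1.53838688e+01,
       -5.25347621e-02,  1.96953639e-03,  3.42692897e-05]), 'tool_pos': array([ 0.14953475, -0.60655484,  0.40400004]), 'eef_rot': array([-0.08542436,  0.70250638, -0.70137901,  0.08517598]), 'contact_force': array([0.28910966, 0.55265212, 0.23503552]), 'moment': array([ 0.01888249, -0.01575673, -0.00429459]), 'opening': 0.9968445905413387}
```

View pics/side0.png

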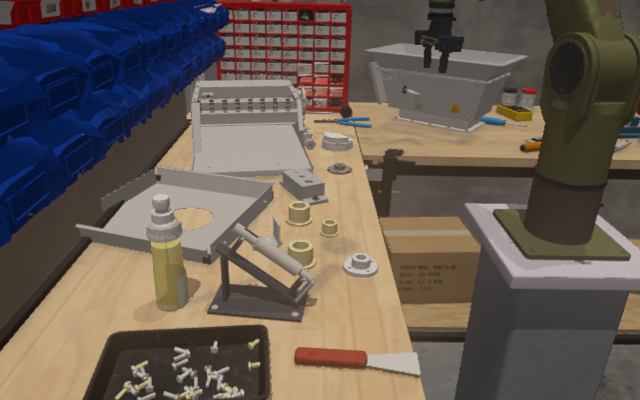

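View pics/top0.png

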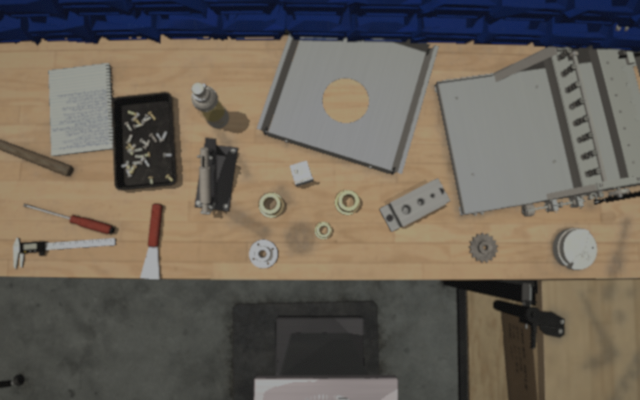

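Top view: stand and shaft around (212,178); three bushes at (271,204), (348,202) and (323,230); block at (416,205). I'll enlarge these and measure.

```bash
cat > h.py <<'E'
import numpy as np, cv2
from plant import r
from scipy.spatial.transform import Rotation as Ro
def cam(n):
    c=r.get_calibration(n);f=200/np.tan(np.radians(c['vertical_fov'])/2);return c,f
def ray(n,uv):
    c,f=cam(n);x=np.array([(uv[0]-c['cx'])/f,(uv[1]-c['cy'])/f]);d=x.copy()
    for _ in range(20): d=x/(1+c['k1']*(d@d))
    R=np.array(c['R']);o=-R.T@c['t'];v=R.T@np.array([d[0],d[1],1]);return o,v/np.linalg.norm(v)
def plane(n,uv,z):
    o,v=ray(n,uv);return o+v*(z-o[2])/v[2]
def proj(n,X):
    c,f=cam(n);p=np.array(c['R'])@np.array(X)+c['t'];x=p[:2]/p[2];x=x*(1+c['k1']*(x@x));return x*f+[c['cx'],c['cy']]
def two(u1,u2):
    o1,v1=ray('top',u1);o2,v2=ray('side',u2)
    A=np.c_[v1,-v2];s=np.linalg.lstsq(A,o2-o1,rcond=None)[0]
    a=o1+v1*s[0];b=o2+v2*s[1];return (a+b)/2,np.linalg.norm(a-b)
E
python3 - <<'E'
import cv2
t=cv2.imread('pics/top0.png');s=cv2.imread('pics/side0.png')
cv2.imwrite('pics/tc1.png',cv2.resize(t[125:275,180:380],None,fx=4,fy=4,interpolation=cv2.INTER_CUBIC))
cv2.imwrite('pics/tc2.png',cv2.resize(t[170:240,370:460],None,fx=8,fy=8,interpolation=cv2.INTER_CUBIC))
cv2.imwrite('pics/sc1.png',cv2.resize(s[160:330,200:390],None,fx=4,fy=3.5,interpolation=cv2.INTER_CUBIC)[:600])
cv2.imwrite('pics/tc3.png',cv2.resize(t[130:225,180:250],None,fx=6,fy=6,interpolation=cv2.INTER_CUBIC))
E
```

```text
(no output)
```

View pics/tc1.png

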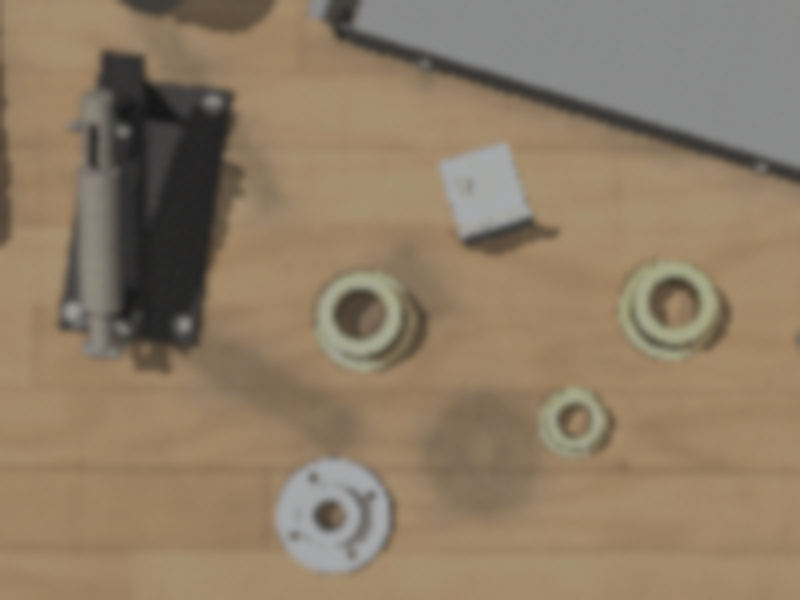

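View pics/tc2.png

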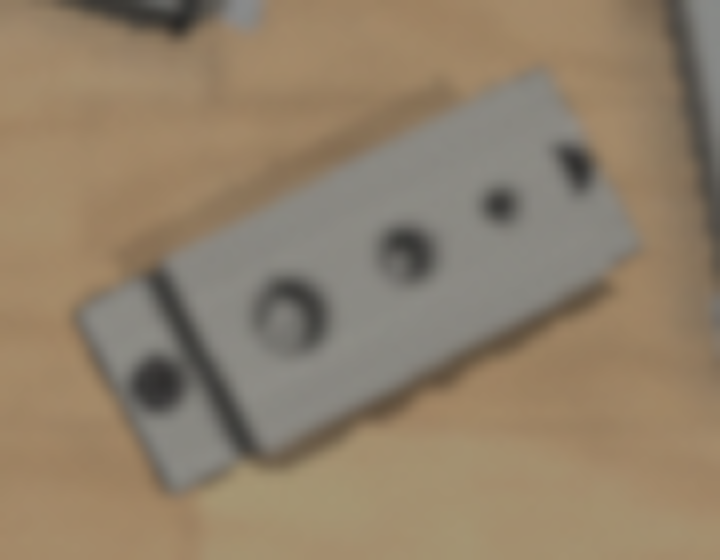

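View pics/sc1.png

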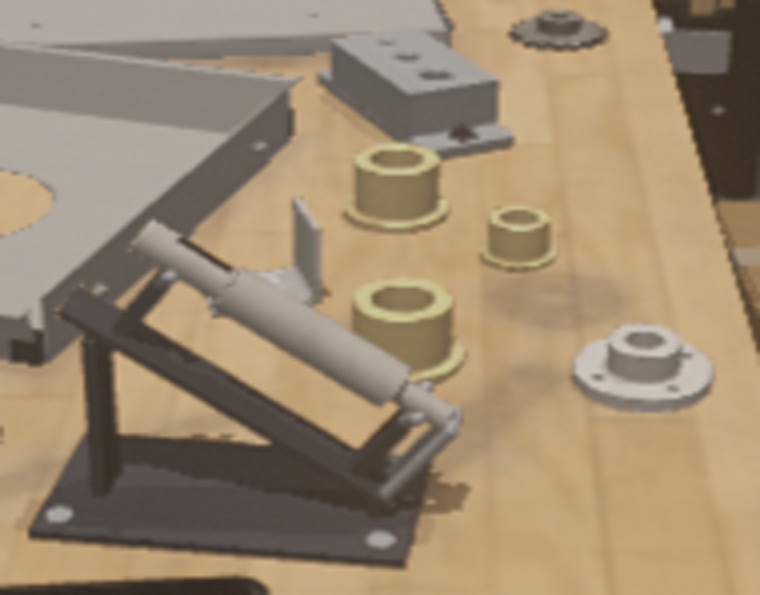

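View pics/tc3.png

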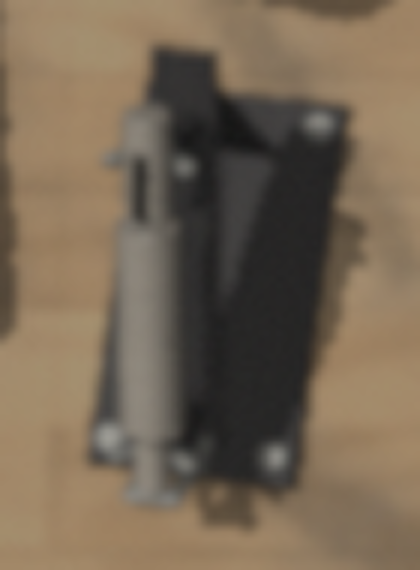

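Candidates: bushes at top pixels (271,204), (348,202) and (323,230). At about 2.1 mm/px, the flanges come to about 54, 54 and 38 mm. So the small one at (323,230) fits the 40 mm flange. I'll measure precisely and confirm with a crop.

Run:
```python
from h import *
t=cv2.imread('pics/top0.png');s=cv2.imread('pics/side0.png')
for n,im in(('top',t),('side',s)):
    g=cv2.cvtColor(im,cv2.COLOR_BGR2HSV)
    print(n,'hsv bush/wood',g[224 if n=='top' else 230, 316 if n=='top' else 323],g[250,400] )
im=t;hsv=cv2.cvtColor(t,cv2.COLOR_BGR2HSV)
for p in [(316,229),(330,229),(262,204),(340,205),(300,215)]: print(p,hsv[p[1],p[0]])
m=cv2.inRange(hsv,(23,40,90),(40,255,255))
m[:, :240]=0;m[:150]=0;m[260:]=0;m[:,380:]=0
cs,_=cv2.findContours(m,cv2.RETR_EXTERNAL,cv2.CHAIN_APPROX_NONE)
for c in cs:
    if len(c)<15: continue
    (u,v),rad=cv2.minEnclosingCircle(c);e=cv2.fitEllipse(c)
    P=plane('top',(u,v),0.013);print('bush',(u,v),'diam mm',2*rad*2.05,e,P)
cv2.imwrite('pics/bush.png',cv2.resize(t[205:255,295:350],None,fx=10,fy=10,interpolation=cv2.INTER_CUBIC))
# block bores
g=cv2.cvtColor(t,cv2.COLOR_BGR2GRAY)
for nm,uv in dict(wide=(370+290/8,170+316/8),mid=(370+406/8,170+254/8),nar=(370+500/8,170+204/8)).items(): print(nm,uv,plane('top',uv,.042))
```

```text
top hsv bush/wood [ 18  89 138] [ 16  91 160]
side hsv bush/wood [ 19  99 129] [ 17 109 155]
(316, 229) [ 29  49 152]
(330, 229) [ 27  49 155]
(262, 204) [ 31  40 153]
(340, 205) [ 30  35 154]
(300, 215) [ 17  90 159]
bush (322.6831970214844, 230.0572509765625) diam mm 34.37369155883789 ((322.6103210449219, 230.03636169433594), (15.426834106445312, 16.358505249023438), 32.0321159362793) [0.47752191 0.00911258 0.013     ]
bush (260.0, 207.5) diam mm 18.900476598739623 ((259.7828369140625, 207.54928588867188), (1.4359896183013916, 8.019039154052734), 169.62721252441406) [0.52755021 0.15070626 0.013     ]
bush (271.0, 204.75) diam mm 50.89039525985717 ((270.6309509277344, 203.3900146484375), (18.771480560302734, 23.629924774169922), 2.4079856872558594) [0.53395623 0.12601419 0.013     ]
bush (347.0, 202.0) diam mm 50.714610481262206 ((346.5773620605469, 201.70843505859375), (22.650297164916992, 24.347440719604492), 41.07288360595703) [ 0.54137068 -0.04573837  0.013     ]
wide (406.25, 209.5) [ 0.52212538 -0.17423699  0.042     ]
mid (420.75, 201.75) [ 0.53955909 -0.20691622  0.042     ]
nar (432.5, 195.5) [ 0.5537143  -0.23360235  0.042     ]
```

View pics/bush.png

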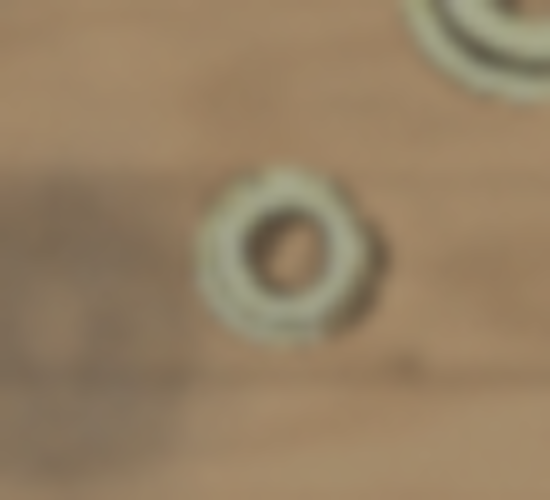

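The small bush at (323,230) shows a flange of about 17.5 px (roughly 38–40 mm) and a bore of about 18 mm, so it's the one meant. The bores are 37.0 and 30.2 mm apart against 37 and 30 expected, which agrees. Next is the shaft: I'll fit the body edges in both views.

Run:
```python
from h import *
t=cv2.imread('pics/top0.png');s=cv2.imread('pics/side0.png')
cv2.imwrite('pics/st.png',cv2.resize(t[140:220,190:240],None,fx=7.5,fy=7.5,interpolation=cv2.INTER_CUBIC))
cv2.imwrite('pics/ss.png',cv2.resize(s[215:305,225:325],None,fx=6.5,fy=6.5,interpolation=cv2.INTER_CUBIC))
hsv=cv2.cvtColor(t,cv2.COLOR_BGR2HSV)
for v in range(150,212,6): print(v,[tuple(int(a) for a in hsv[v,u,1:]) for u in range(196,216)])
```

```text
150 [(92, 160), (94, 160), (91, 157), (84, 149), (60, 137), (37, 132), (31, 132), (29, 131), (29, 125), (31, 115), (30, 103), (30, 86), (24, 64), (16, 47), (12, 42), (7, 39), (7, 36), (7, 36), (7, 39), (13, 40)]
156 [(79, 149), (53, 136), (31, 123), (27, 112), (30, 112), (32, 111), (32, 97), (32, 89), (30, 102), (32, 111), (34, 104), (27, 85), (23, 76), (13, 80), (12, 84), (14, 75), (14, 56), (13, 38), (8, 34), (7, 38)]
162 [(93, 156), (93, 156), (93, 154), (87, 147), (70, 132), (47, 109), (34, 76), (30, 59), (33, 85), (34, 105), (33, 100), (34, 83), (24, 63), (15, 52), (10, 49), (6, 45), (7, 39), (0, 35), (0, 33), (14, 37)]
168 [(93, 151), (89, 149), (80, 143), (58, 132), (38, 127), (29, 124), (30, 121), (26, 117), (29, 116), (29, 113), (31, 106), (31, 100), (33, 94), (29, 78), (22, 58), (10, 49), (10, 50), (5, 47), (17, 45), (12, 41)]
174 [(91, 159), (90, 155), (81, 144), (56, 131), (35, 131), (32, 137), (31, 140), (31, 138), (33, 133), (33, 125), (33, 116), (32, 103), (32, 87), (29, 70), (19, 55), (5, 49), (6, 46), (12, 43), (14, 37), (13, 38)]
180 [(93, 154), (89, 141), (72, 117)
[... 543 characters left out ...]
), (26, 60), (20, 52), (10, 49), (11, 46), (7, 38), (14, 36)]
198 [(45, 90), (14, 73), (14, 75), (22, 93), (31, 117), (32, 134), (33, 141), (31, 140), (33, 138), (33, 132), (33, 122), (30, 109), (30, 94), (30, 77), (31, 57), (20, 39), (9, 29), (9, 30), (8, 32), (8, 34)]
204 [(14, 112), (12, 131), (11, 134), (13, 122), (12, 107), (15, 104), (24, 116), (30, 127), (32, 127), (33, 115), (31, 99), (31, 81), (23, 68), (13, 60), (10, 51), (6, 44), (11, 48), (13, 57), (13, 59), (10, 50)]
210 [(90, 159), (91, 160), (91, 159), (89, 155), (80, 146), (58, 132), (36, 128), (32, 136), (33, 140), (31, 131), (31, 115), (39, 99), (48, 91), (43, 83), (32, 79), (39, 79), (59, 78), (77, 76), (77, 76), (82, 78)]
```

View pics/st.png

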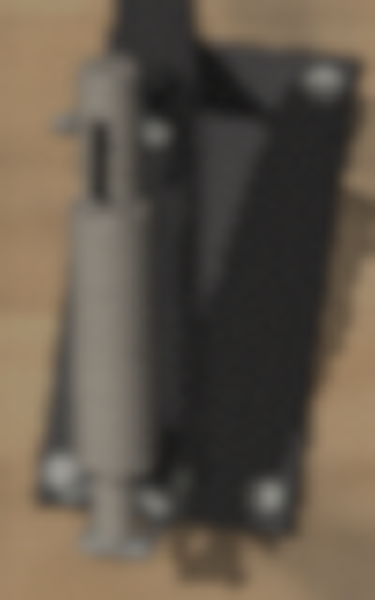

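View pics/ss.png

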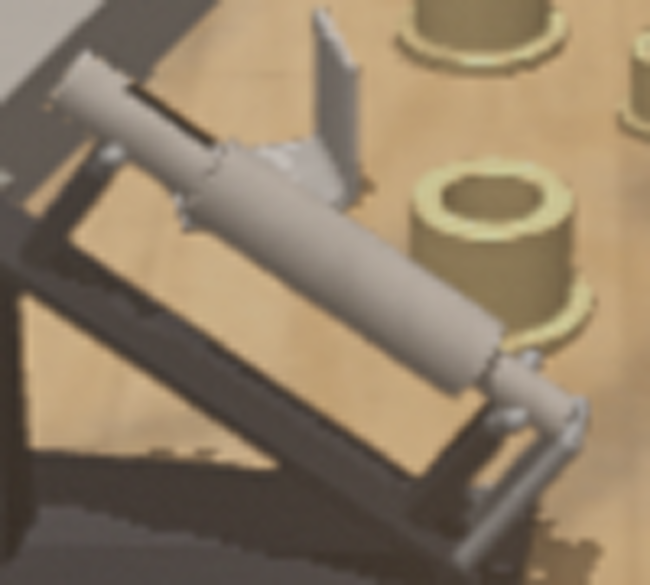

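Run:
```python
from h import *
# plane through the top-view axis line
o,a=ray('top',(204.4,170));_,b=ray('top',(205.0,198));n=np.cross(a,b);n/=np.linalg.norm(n)
P={}
for k,uv in dict(up=(256.9,241.5),lo=(298.7,270.1)).items():
    o2,v=ray('side',uv);X=o2+v*((o-o2)@n)/(v@n);P[k]=X;print(k,X,proj('top',X))
d=P['lo']-P['up'];L=np.linalg.norm(d);d/=L;print('len',L,'dir',d,'elev',np.degrees(np.arcsin(-d[2])),'az',np.degrees(np.arctan2(d[1],d[0])))
C=(P['up']+P['lo'])/2;print('centre of body',C, 'shaft mid', C-d*.0075)
for e in(-.04,.0,.04,-.08,.065): print(e,proj('side',C+d*e),proj('top',C+d*e))
st=r.get_state();R=Ro.from_quat(st['eef_rot']).as_matrix();print(R)
# stand bolts/base outline
# bush two-view: bore rim centre
print(two((322.6,229.7),(200+518/4,160+217/3.5)))
# block mid bore two-view
print(two((420.75,201.75),(200+405/4,160+57/3.5)))
```

```text
up [0.59926452 0.25413374 0.11348566] [204.34037465 167.05513496]
lo [0.53446151 0.26148666 0.06804728] [205.07184423 201.17666253]
len 0.07948673515376996 dir [-0.81526819  0.09250489 -0.57164729] elev 34.86517631117904 az 173.5265860721498
centre of body [0.56686301 0.2578102  0.09076647] shaft mid [0.57297752 0.25711641 0.09505383]
-0.04 [256.76298851 241.40621793] [204.33806355 166.94032686]
0.0 [277.9580906  255.91100735] [204.70257483 184.46850734]
0.04 [298.83291515 270.1909057 ] [205.07424729 201.28233249]
-0.08 [235.24439003 226.67406507] [203.98303261 148.66271501]
0.065 [311.71852935 279.0027741 ] [205.309289   211.44334295]
[[-9.70895462e-01 -5.41036183e-04  2.39503045e-01]
 [-2.39503605e-01  1.54032815e-03 -9.70894253e-01]
 [ 1.56375638e-04 -9.99998667e-01 -1.62507773e-03]]
(array([0.47778301, 0.00959032, 0.02538078]), np.float64(0.00029890691477049263))
(array([ 0.5407343 , -0.20769459,  0.0391538 ]), np.float64(0.0016411058814201148))
```

The fit checks out: body length 79.5 mm against 80, tilt 34.9° against 35, mid height 95 mm against 96, bush top 25.4 mm against 26. I'll move toward the work and collect joint and pose data on the way, to identify the kinematics for reach planning.

>>> {"fn": "arm_command", "kwargs": {"deltas": [{"dx": -0.032, "dz": -0.038, "wy": 0.1}, {"dx": -0.064, "dz": -0.076, "wy": 0.2}, {"dx": -0.096, "dz": -0.114, "wy": 0.3}, {"dx": -0.128, "dz": -0.152, "wy": 0.4}, {"dx": -0.16, "dz": -0.19, "wy": 0.5}], "claw": 1}}

```text
invalid input at $.deltas[0]: expected keys dx, dy, dz, wx, wy, wz
```

```bash
cat > log.py <<'E'
from h import *
import json
def log():
    s=r.get_state();open('log.txt','a').write(json.dumps([list(s['q']),list(s['tool_pos']),list(s['eef_rot'])])+'\n');return s
s=log();print(s['clock'],np.round(s['q'],3),s['tool_pos']);print(np.round(Ro.from_quat(s['eef_rot']).as_matrix(),3), s['contact_force'],s['opening'])
E
python3 -c "
import json;open('log.txt','w').write(json.dumps([[ 1.36282342,  0.68989673, -0.19449456,  1.56620792,  0.1573263 ,0.90251199, -0.21508747],[ 0.14953475, -0.60655484,  0.40400004],[-0.08542436,  0.70250638, -0.70137901,  0.08517598]])+chr(10))"
python3 log.py
```

```text
0.1 [ 1.363  0.69  -0.194  1.566  0.157  0.903 -0.215] [ 0.14953475 -0.60655484  0.40400004]
[[-0.971 -0.001  0.24 ]
 [-0.24   0.002 -0.971]
 [ 0.    -1.    -0.002]] [0.28910966 0.55265212 0.23503552] 0.9968445905413387
```

>>> {"fn": "arm_command", "kwargs": {"deltas": [{"dx": -0.032, "dy": 0, "dz": -0.038, "wx": 0, "wy": 0.1, "wz": 0}, {"dx": -0.064, "dy": 0, "dz": -0.076, "wx": 0, "wy": 0.2, "wz": 0}, {"dx": -0.096, "dy": 0, "dz": -0.114, "wx": 0, "wy": 0.3, "wz": 0}, {"dx": -0.128, "dy": 0, "dz": -0.152, "wx": 0, "wy": 0.4, "wz": 0}, {"dx": -0.16, "dy": 0, "dz": -0.19, "wx": 0, "wy": 0.5, "wz": 0}], "claw": 1}}

```text
clock: 0.6
tool_pos: [0.2599, -0.3821, 0.4046]
eef_rot: [0.055, 0.705, -0.705, -0.055]
contact_force: [2.0, 0.1, 0.6]
opening: 1.0
```

```bash
sleep 1; python3 log.py
```

```text
0.6 [ 0.918  0.481 -0.066  2.043  0.052  0.619 -0.908] [ 0.25994579 -0.382143    0.40459014]
[[-0.988  0.    -0.154]
 [ 0.154  0.    -0.988]
 [-0.    -1.    -0.   ]] [2.00811685 0.10151521 0.61056215] 0.9999103650107088
```

```bash
cat > fit.py <<'E'
from h import *
import json, itertools
from scipy.optimize import least_squares
D=[json.loads(l) for l in open('log.txt')]
best=[]
for sg in itertools.product((1,-1),repeat=7):
    T=[]
    for q,p,e in D:
        a=np.array(q)*sg;R=Ro.from_euler('ZYZYZYZ'[:3],a[:3])*Ro.from_euler('YZY',a[3:6])*Ro.from_euler('Z',a[6])
        T.append(R.inv()*Ro.from_quat(e))
    # base yaw offset: R0*K(q)*Rt ; here K incl. unknown R0 about z commutes w/ q1 so absorbed only if R0=I; test relative
    # use base R0 free: (K1^-1 R0^-1 E1) -> test R0 in {0,pi}
    err=max((T[0].inv()*t).magnitude() for t in T);best.append((err,sg))
best.sort();print(best[:6])
E
sort -u log.txt -o log.txt; wc -l log.txt; python3 fit.py
```

```text
3 log.txt
[(1.2583243642062735e-08, (-1, 1, -1, 1, -1, 1, -1)), (0.002551692467161595, (-1, -1, -1, -1, -1, -1, -1)), (0.23194096914711004, (-1, -1, -1, -1, 1, -1, -1)), (0.2323040545120996, (-1, 1, -1, 1, 1, 1, -1)), (0.28032422950277197, (-1, 1, 1, 1, -1, 1, -1)), (0.2811678446808245, (-1, -1, 1, -1, -1, -1, -1))]
```

```bash
cat > kin.py <<'E'
from h import *
import json
from scipy.optimize import least_squares
SG=np.array((-1,1,-1,1,-1,1,-1))
def rots(q):
    a=np.array(q)*SG;R=Ro.identity();out=[]
    for ax,x in zip('zyzyzyz',a): R=R*Ro.from_euler(ax,x);out.append(R.as_matrix())
    return out
D=[json.loads(l) for l in open('log.txt')]
RT=rots(D[0][0])[-1].T@Ro.from_quat(D[0][2]).as_matrix()
def fk(q,p,full=False):
    R=rots(q)
    pts=[np.array([0,0,p[0]])]
    pts.append(pts[-1]+R[2]@[0,0,p[1]])
    pts.append(pts[-1]+R[4]@[0,0,p[2]])
    pts.append(pts[-1]+R[6]@[0,0,p[3]])
    return (pts,R[6]@RT) if full else pts[-1]
sol=least_squares(lambda p:np.concatenate([fk(q,p)-x for q,x,e in D]),[.3,.4,.4,.1])
PP=sol.x
if __name__=='__main__': print(PP,'res mm',np.round(sol.fun*1000,2));print(RT.round(3))
E
python3 kin.py
```

```text
[-9.84246222  0.71747088  0.20164235 -9.80396594] res mm [ 20.93  29.6   28.64  19.82   2.82 -14.32  19.82   2.82 -14.32]
[[ 0. -0. -1.]
 [-1.  0. -0.]
 [ 0.  1. -0.]]
```

>>> {"fn": "arm_command", "kwargs": {"deltas": [{"dx": -0.024, "dy": 0, "dz": -0.044, "wx": 0.1, "wy": 0.05, "wz": 0}, {"dx": -0.048, "dy": 0, "dz": -0.088, "wx": 0.2, "wy": 0.1, "wz": 0}, {"dx": -0.072, "dy": 0, "dz": -0.132, "wx": 0.3, "wy": 0.15, "wz": 0}, {"dx": -0.096, "dy": 0, "dz": -0.176, "wx": 0.4, "wy": 0.2, "wz": 0}, {"dx": -0.12, "dy": 0, "dz": -0.22, "wx": 0.5, "wy": 0.25, "wz": 0}]}}

```text
clock: 1.1
tool_pos: [0.3801, -0.2271, 0.4038]
eef_rot: [-0.105, -0.557, 0.813, 0.128]
contact_force: [-1.1, -0.5, -0.0]
opening: 1.002
```

```bash
sleep 1; python3 log.py
```

```text
1.1 [ 0.015  0.504  0.441  2.158  0.332  0.49  -1.799] [ 0.38007633 -0.22710605  0.40377369]
[[-0.945 -0.091 -0.314]
 [ 0.326 -0.346 -0.88 ]
 [-0.029 -0.934  0.356]] [-1.0837709  -0.50130619 -0.02210851] 1.0021334442182936
```

>>> {"fn": "arm_command", "kwargs": {"deltas": [{"dx": -0.014, "dy": 0, "dz": -0.04, "wx": 0, "wy": 0, "wz": 0.1}, {"dx": -0.028, "dy": 0, "dz": -0.08, "wx": 0, "wy": 0, "wz": 0.2}, {"dx": -0.042, "dy": 0, "dz": -0.12, "wx": 0, "wy": 0, "wz": 0.3}, {"dx": -0.056, "dy": 0, "dz": -0.16, "wx": 0, "wy": 0, "wz": 0.4}, {"dx": -0.07, "dy": 0, "dz": -0.2, "wx": 0, "wy": 0, "wz": 0.5}]}}

```text
clock: 1.6
tool_pos: [0.5091, -0.073, 0.3342]
eef_rot: [-0.212, -0.527, 0.822, -0.034]
contact_force: [18.9, 6.9, 1.2]
opening: 0.999
```

```bash
sleep 1; python3 log.py
```

```text
1.6 [-0.491  0.771  0.681  2.155  0.316  0.042 -2.181] [ 0.50905291 -0.07302212  0.3342229 ]
[[-0.908  0.28  -0.312]
 [ 0.167 -0.441 -0.882]
 [-0.384 -0.853  0.354]] [18.89308261  6.9237412   1.15410745] 0.9994769658243526
```

```bash
sort -u log.txt -o log.txt
cat > kin.py <<'E'
from h import *
import json
from scipy.optimize import least_squares
SG=np.array((-1,1,-1,1,-1,1,-1))
def rots(q):
    a=np.array(q)*SG;R=Ro.identity();out=[]
    for ax,x in zip('zyzyzyz',a): R=R*Ro.from_euler(ax,x);out.append(R.as_matrix())
    return out
D=[json.loads(l) for l in open('log.txt')]
RT=np.array([[0,0,-1],[-1,0,0],[0,1,0.]])
def fk(q,p,full=False):
    R=rots(q)
    pts=[np.array([0,0,p[0]])]
    pts.append(pts[-1]+R[2]@[p[4],0,p[1]])      # elbow joint
    pts.append(pts[-1]+R[4]@[p[6],0,p[2]]+R[3]@[p[5],0,0]) # wrist
    pts.append(pts[-1]+R[6]@[0,0,p[3]]+R[5]@[p[7],0,0])
    return (pts,R[6]@RT) if full else pts[-1]
reg=1e-4
p0=np.array([.3,.35,.35,.1,0.05,0.0,0,0.05])
def f(p): return np.concatenate([fk(q,p)-x for q,x,e in D])
sol=least_squares(lambda p:np.r_[f(p),reg*(p-p0)],p0)
PP=sol.x
if __name__=='__main__':
    print(len(D),PP.round(4),'res mm',np.round(f(PP)*1000,2))
    sol=least_squares(lambda p:np.r_[f(p)],p0+.05);print(sol.x.round(4))
E
python3 kin.py
python3 - <<'E'
from plant import r
s=r.get_state();print(s['clock'],s['q'],s['qd'],s['contact_force'],s['tool_pos'])
E
```

```text
5 [ 0.2391  0.5894  0.3366  0.1091 -0.0076 -0.2682  0.2344  0.0301] res mm [-1.9   6.32 -4.41 -1.51 -9.69  7.18 23.11 20.64 -3.39 -0.92 -0.39  0.31
 -0.92 -0.39  0.31]
[ 0.2391  0.5894  0.3366  0.1091 -0.0076 -0.2682  0.2344  0.0301]
1.6 [-0.49115873  0.77139915  0.6810051   2.15486681  0.31644138  0.04219422
 -2.18119619] [-0.92989579  0.68000047  0.50964472 -0.33164504 -0.22406615 -0.02747588
 -0.58568642] [18.89308261  6.9237412   1.15410745] [ 0.50905291 -0.07302212  0.3342229 ]
```

>>> {"fn": "arm_command", "kwargs": {"deltas": [{"dx": 0, "dy": -0.012, "dz": -0.02, "wx": 0.0, "wy": 0, "wz": -0.15}, {"dx": 0, "dy": -0.024, "dz": -0.04, "wx": 0, "wy": 0, "wz": -0.3}, {"dx": 0, "dy": -0.036, "dz": -0.06, "wx": 0, "wy": 0, "wz": -0.45}, {"dx": 0, "dy": -0.05, "dz": -0.08, "wx": 0, "wy": 0, "wz": -0.6}, {"dx": 0, "dy": -0.06, "dz": -0.1, "wx": 0, "wy": 0, "wz": -0.75}]}}

```text
clock: 2.1
tool_pos: [0.5229, 0.0413, 0.3512]
eef_rot: [-0.048, -0.567, 0.795, 0.208]
contact_force: [0.0, -0.6, -0.8]
opening: 0.997
```

```bash
sleep 1; python3 log.py
```

```text
2.1 [-0.394  0.728  0.287  1.805  0.048  0.957 -2.122] [0.52286995 0.04132357 0.35124999]
[[-0.909 -0.277 -0.312]
 [ 0.385 -0.27  -0.882]
 [ 0.161 -0.922  0.352]] [ 0.01929611 -0.59838116 -0.81951839] 0.9970088385621448
```

>>> {"fn": "arm_command", "kwargs": {"deltas": [{"dx": 0, "dy": 0, "dz": 0, "wx": -0.18, "wy": 0, "wz": 0}, {"dx": 0, "dy": 0, "dz": 0, "wx": -0.36, "wy": 0, "wz": 0}, {"dx": 0, "dy": 0, "dz": 0, "wx": -0.54, "wy": 0, "wz": 0}, {"dx": 0, "dy": 0, "dz": 0, "wx": -0.72, "wy": 0, "wz": 0}, {"dx": 0, "dy": 0, "dz": 0, "wx": -0.9, "wy": 0, "wz": 0}]}}

```text
clock: 2.6
tool_pos: [0.5228, 0.04, 0.3509]
eef_rot: [0.118, 0.808, -0.549, -0.176]
contact_force: [-0.5, 1.0, -0.1]
opening: 0.999
```

```bash
sleep 1; python3 log.py
cat > fit2.py <<'E'
from kin import *
E_=[];A=[];b=[];seen=set()
for q,x,e in D:
    k=tuple(np.round(q,4))
    if k in seen: continue
    seen.add(k);R=rots(q);E_.append((Ro.from_matrix(R[6]@RT).inv()*Ro.from_quat(e)).magnitude())
    A.append(np.hstack([np.eye(3)[:,2:]]+R));b.append(x)
A=np.vstack(A);b=np.concatenate(b);print('ori err',np.round(E_,5))
# L1 min: basis pursuit
from scipy.optimize import linprog
n=A.shape[1];tol=1e-3
res=linprog(np.ones(2*n),A_ub=np.vstack([np.hstack([A,-A]),np.hstack([-A,A])]),b_ub=np.r_[b+tol,-b+tol],bounds=(0,None))
v=res.x[:n]-res.x[n:];print('z0',v[0]);print(v[1:].reshape(7,3).round(4))
E
python3 fit2.py
```

```text
2.6 [ 0.082  0.658 -0.217  1.935 -0.459  0.577 -1.698] [0.52277948 0.04003958 0.35094503]
[[-0.91  -0.002 -0.415]
 [ 0.385  0.369 -0.846]
 [ 0.155 -0.929 -0.335]] [-0.48683882  0.98450832 -0.14575157] 0.9989704875434174
ori err [0. 0. 0. 0. 0. 0.]
z0 0.34351340900578614
[[ 0.000e+00 -1.740e-02  0.000e+00]
 [ 0.000e+00  0.000e+00  5.563e-01]
 [ 5.000e-04 -2.630e-02  0.000e+00]
 [-6.200e-03  0.000e+00  3.421e-01]
 [ 0.000e+00 -1.200e-03  0.000e+00]
 [ 0.000e+00  0.000e+00  1.565e-01]
 [-1.300e-03 -2.000e-04  0.000e+00]]
```

```bash
cat >> fit2.py <<'E'
names=['z0']+[f'R{i+1}{c}' for i in range(7) for c in 'xyz']
def ls(sel):
    ix=[names.index(s) for s in sel];x,_,rk,sv=np.linalg.lstsq(A[:,ix],b,rcond=None)
    print(dict(zip(sel,x.round(4))),'res mm',(abs(A[:,ix]@x-b).max()*1000).round(2), (1000*np.sqrt(np.mean((A[:,ix]@x-b)**2))).round(2))
ls(['z0','R3z','R5z','R7z'])
ls(['z0','R1y','R3z','R3y','R5z','R5y','R7z'])
ls(['z0','R1y','R3z','R3y','R4x','R5z','R5y','R7z'])
ls(['z0','R1x','R3z','R3x','R5z','R5x','R6x','R7z'])
ls(['z0','R1x','R1y','R3z','R3x','R3y','R5z','R5x','R5y','R6x','R7z'])
E
python3 fit2.py
```

```text
ori err [0. 0. 0. 0. 0. 0.]
z0 0.34351340900578614
[[ 0.000e+00 -1.740e-02  0.000e+00]
 [ 0.000e+00  0.000e+00  5.563e-01]
 [ 5.000e-04 -2.630e-02  0.000e+00]
 [-6.200e-03  0.000e+00  3.421e-01]
 [ 0.000e+00 -1.200e-03  0.000e+00]
 [ 0.000e+00  0.000e+00  1.565e-01]
 [-1.300e-03 -2.000e-04  0.000e+00]]
{'z0': np.float64(0.4076), 'R3z': np.float64(0.5435), 'R5z': np.float64(0.3682), 'R7z': np.float64(0.1853)} res mm 59.64 24.38
{'z0': np.float64(0.3469), 'R1y': np.float64(-0.0188), 'R3z': np.float64(0.5634), 'R3y': np.float64(-0.0269), 'R5z': np.float64(0.3448), 'R5y': np.float64(-0.0004), 'R7z': np.float64(0.1601)} res mm 0.0 0.0
{'z0': np.float64(0.3469), 'R1y': np.float64(-0.0188), 'R3z': np.float64(0.5634), 'R3y': np.float64(-0.0269), 'R4x': np.float64(-0.0), 'R5z': np.float64(0.3448), 'R5y': np.float64(-0.0004), 'R7z': np.float64(0.1601)} res mm 0.0 0.0
{'z0': np.float64(0.3835), 'R1x': np.float64(-0.0426), 'R3z': np.float64(0.5616), 'R3x': np.float64(0.0223), 'R5z': np.float64(0.3548), 'R5x': np.float64(-0.0039), 'R6x': np.float64(-0.0176), 'R7z': np.float64(0.1742)} res mm 54.64 24.05
{'z0': np.float64(0.3469), 'R1x': np.float64(0.0), 'R1y': np.float64(-0.0188), 'R3z': np.float64(0.5634), 'R3x': np.float64(-0.0), 'R3y': np.float64(-0.0269), 'R5z': np.float64(0.3448), 'R5x': np.float64(-0.0), 'R5y': np.float64(-0.0004), 'R6x': np.float64(-0.0), 'R7z': np.float64(0.1601)} res mm 0.0 0.0
```

```bash
cat > kin.py <<'E'
from h import *
from scipy.optimize import least_squares
SG=np.array((-1,1,-1,1,-1,1,-1))
LO=np.array([-3.01,-.46,-1.47,.13,-1,.04,-2.66]);HI=np.array([3.01,2.08,1.51,2.56,4.14,2.09,2.66])
RT=np.array([[0,0,-1],[-1,0,0],[0,1,0.]])
def rots(q):
    a=np.array(q)*SG;R=np.eye(3);out=[]
    for i,x in enumerate(a):
        c,s=np.cos(x),np.sin(x)
        R=R@(np.array([[c,-s,0],[s,c,0],[0,0,1]]) if i%2==0 else np.array([[c,0,s],[0,1,0],[-s,0,c]]));out.append(R)
    return out
def fk(q,full=False):
    R=rots(q)
    sh=np.array([0,0,.3469])+R[0]@[0,-.0188,0]
    el=sh+R[2]@[0,-.0269,.5634];wr=el+R[4]@[0,-.0004,.3448];t=wr+R[6]@[0,0,.1601]
    return (t,R[6]@RT,[sh,el,wr,t]) if full else (t,R[6]@RT)
def ik(p,R,q0,w=.02,mid=None):
    mid=(LO+HI)/2 if mid is None else mid
    def f(q):
        t,Q=fk(q);return np.r_[(t-p)*10,Ro.from_matrix(R.T@Q).as_rotvec()*3,w*(q-mid)/(HI-LO)]
    s=least_squares(f,np.clip(q0,LO+1e-3,HI-1e-3),bounds=(LO,HI),max_nfev=150)
    s=least_squares(lambda q:f(q)*np.r_[np.ones(6),np.full(7,.02)],s.x,bounds=(LO,HI),max_nfev=60)
    t,Q=fk(s.x);e=np.linalg.norm(t-p)*1000;a=np.degrees(np.linalg.norm(Ro.from_matrix(R.T@Q).as_rotvec()))
    return s.x,e,a,np.min(np.minimum(s.x-LO,HI-s.x))
d=np.array([-.81526819,.09250489,-.57164729]);d/=np.linalg.norm(d)
G=np.array([.5734,.2571,.0958])
n=np.cross([0,0,1],d);n/=np.linalg.norm(n)   # horizontal jaw axis
def graspR(tau,sgn):
    """tau deg: tool axis tilt from straight down, away from robot (+)"""
    dh=np.array([d[0],d[1],0]);dh/=np.linalg.norm(dh)
    y=-dh*np.sin(np.radians(tau))+np.array([0,0,-1])*np.cos(np.radians(tau));z=n*sgn;return np.c_[np.cross(y,z),y,z]
def placeR(Rg,phi):
    # bring d to -z
    A=Ro.align_vectors([[0,0,-1],n],[d,n])[0].as_matrix();R=A@Rg;y=R[:,1]
    cur=np.arctan2(y[1],y[0]);return Ro.from_euler('z',np.radians(phi)-cur).as_matrix()@R
B=np.array([.5400,-.2072,.042])
E
cat > scan.py <<'E'
from kin import *
rng=np.random.default_rng(0);qn=r.get_state()['q']
t,R=fk(qn);print(t,r.get_state()['tool_pos'])
for tau in(0,10):
  for sg in(1,-1):
    Rg=graspR(tau,sg);pt=G-.147*Rg[:,1]
    best=None
    for k in range(8):
        s=ik(pt,Rg,qn if k==0 else rng.uniform(LO,HI))
        if s[1]<1 and s[2]<.5 and (best is None or s[3]>best[3]): best=s
    print('grasp',tau,sg,None if best is None else (best[0].round(2),round(best[3],2)))
    for phi in range(-180,180,30):
        Rp=placeR(Rg,phi);pp=B+[0,0,.048+.03]-.147*Rp[:,1];best=None
        for k in range(8):
            s=ik(pp,Rp,rng.uniform(LO,HI))
            if s[1]<1 and s[2]<.5 and (best is None or s[3]>best[3]): best=s
        if best: print('  place phi',phi,best[0].round(2),round(best[3],2))
E
time python3 scan.py
```

```text
[0.52276019 0.04000892 0.3508875 ] [0.52277948 0.04003958 0.35094503]
grasp 0 1 (array([-0.49,  0.91, -0.  ,  1.67,  0.  ,  0.56, -2.18]), np.float64(0.48))
  place phi -180 [ 0.25  1.29 -0.14  0.92  0.26  1.9   1.66] 0.19
  place phi -150 [ 0.08  1.21 -0.07  1.18  0.51  1.65  1.91] 0.44
  place phi -120 [-0.04  1.1  -0.09  1.55  0.83  1.33  1.94] 0.72
  place phi -90 [-0.11  1.03 -0.1   1.94  1.33  1.08  1.75] 0.62
  place phi -60 [-0.16  1.04  0.04  2.32  2.1   1.03  1.31] 0.24
  place phi -30 [ 0.19  1.12 -0.14  2.56  2.74  1.5   1.48] 0.0
  place phi 0 [ 0.53  1.09 -0.06  2.49  3.52  1.33  1.83] 0.07
  place phi 30 [ 1.41  1.52 -1.42  2.14  1.97  0.49 -2.01] 0.05
  place phi 60 [ 1.14  1.18 -0.78  1.76 -0.42  0.59  0.55] 0.55
  place phi 90 [ 0.9   1.2  -0.55  1.38 -0.3   1.2   0.72] 0.7
  place phi 120 [ 0.67  1.27 -0.44  1.05 -0.14  1.66  0.92] 0.43
  place phi 150 [ 0.45  1.32 -0.29  0.86  0.04  1.92  1.27] 0.17
grasp 0 -1 (array([-0.16,  0.98, -0.63,  1.66,  0.77,  0.77,  0.3 ]), np.float64(0.73))
  place phi -180 [ 0.16  1.3   0.11  0.93  0.1   1.86 -1.35] 0.23
  place phi -
[... 1363 characters left out ...]
(array([-0.19,  0.95, -0.64,  1.8 ,  1.13,  0.69, -0.08]), np.float64(0.65))
  place phi -180 [ 0.15  1.41  0.14  0.75  0.12  2.09 -1.31] 0.0
  place phi -150 [-0.06  1.32  0.24  1.08  0.35  1.73 -1.06] 0.36
  place phi -120 [-0.22  1.21  0.21  1.49  0.69  1.32 -1.09] 0.77
  place phi -90 [-0.25  1.12  0.06  1.92  1.29  1.11 -1.45] 0.64
  place phi -60 [-0.18  1.15 -0.03  2.33  2.01  1.29 -1.9 ] 0.23
  place phi 0 [ 0.88  1.28 -0.57  2.51  3.43  1.42 -0.8 ] 0.05
  place phi 30 [ 1.43  1.5  -1.22  2.14  2.73  0.21  0.47] 0.17
  place phi 60 [ 0.97  1.16 -0.36  1.73 -1.    0.95 -2.02] 0.0
  place phi 90 [ 0.78  1.24 -0.25  1.3  -0.62  1.44 -2.17] 0.38
real	1m21.162s
user	1m19.809s
sys	0m0.223s
```

```bash
cat >> kin.py <<'E'
def show(p,R,s=None):
    s=s or r.get_state();R0=Ro.from_quat(s['eef_rot']).as_matrix();dp=R0.T@(p-s['tool_pos']);w=np.degrees(Ro.from_matrix(R0.T@R).as_rotvec())
    print('clk %.2f'%s['clock'],'q',s['q'].round(2),'tool',s['tool_pos'].round(4),'F',s['contact_force'].round(1),'open',round(s['opening'],3))
    print('  d',dp.round(4),'w/45',(w/45).round(4),'|d| %.3f |w| %.1f'%(np.linalg.norm(dp),np.linalg.norm(w)))
def down(az):
    y=np.array([0,0,-1.]);z=np.array([np.cos(np.radians(az)),np.sin(np.radians(az)),0]);return np.c_[np.cross(y,z),y,z]
E
python3 - <<'E'
from kin import *
show(np.array([.54,.10,.36]),down(-80))
E
```

```text
clk 2.60 q [ 0.08  0.66 -0.22  1.93 -0.46  0.58 -1.7 ] tool [0.5228 0.04   0.3509] F [-0.5  1.  -0.1] open 0.999
  d [ 0.0088  0.0137 -0.0609] w/45 [ 0.484  -0.7575  0.0643] |d| 0.063 |w| 40.6
```

>>> {"fn": "arm_command", "kwargs": {"deltas": [{"dx": 0.002, "dy": 0.003, "dz": -0.012, "wx": 0.097, "wy": -0.152, "wz": 0.013}, {"dx": 0.004, "dy": 0.006, "dz": -0.024, "wx": 0.194, "wy": -0.303, "wz": 0.026}, {"dx": 0.006, "dy": 0.009, "dz": -0.036, "wx": 0.29, "wy": -0.455, "wz": 0.039}, {"dx": 0.007, "dy": 0.011, "dz": -0.048, "wx": 0.387, "wy": -0.606, "wz": 0.051}, {"dx": 0.009, "dy": 0.014, "dz": -0.061, "wx": 0.484, "wy": -0.758, "wz": 0.064}]}}

```text
clock: 3.1
tool_pos: [0.5401, 0.1004, 0.3591]
eef_rot: [0.065, -0.702, 0.707, -0.063]
contact_force: [-0.3, 0.5, -0.5]
opening: 0.997
```

Run:
```python
from kin import *
show(np.array([.55,.16,.36]),down(-38))
```

```text
clk 3.10 q [-0.27  0.65  0.    1.85  0.01  0.65 -1.66] tool [0.5401 0.1004 0.3591] F [-0.3  0.5 -0.5] open 0.997
  d [-0.0204 -0.0013 -0.0569] w/45 [-0.0064 -0.9263  0.0074] |d| 0.060 |w| 41.7
```

>>> {"fn": "arm_command", "kwargs": {"deltas": [{"dx": -0.004, "dy": 0, "dz": -0.011, "wx": 0, "wy": -0.185, "wz": 0}, {"dx": -0.008, "dy": 0, "dz": -0.022, "wx": 0, "wy": -0.37, "wz": 0}, {"dx": -0.012, "dy": 0, "dz": -0.033, "wx": 0, "wy": -0.555, "wz": 0}, {"dx": -0.016, "dy": 0, "dz": -0.044, "wx": 0, "wy": -0.74, "wz": 0}, {"dx": -0.02, "dy": 0, "dz": -0.055, "wx": 0, "wy": -0.93, "wz": 0}]}}

```text
clock: 3.6
tool_pos: [0.5499, 0.1583, 0.3586]
eef_rot: [0.313, -0.634, 0.636, -0.31]
contact_force: [0.7, -0.3, -0.3]
opening: 1.001
```

Run:
```python
from kin import *
show(np.array([.55,.2,.36]),down(2))
```

```text
clk 3.60 q [-0.24  0.68 -0.21  1.77  0.2   0.71 -1.21] tool [0.5499 0.1583 0.3586] F [ 0.7 -0.3 -0.3] open 1.001
  d [-0.0331 -0.0016 -0.0254] w/45 [ 0.0028 -0.8828  0.0067] |d| 0.042 |w| 39.7
```

>>> {"fn": "arm_command", "kwargs": {"deltas": [{"dx": -0.007, "dy": 0, "dz": -0.005, "wx": 0, "wy": -0.18, "wz": 0}, {"dx": -0.014, "dy": 0, "dz": -0.01, "wx": 0, "wy": -0.36, "wz": 0}, {"dx": -0.02, "dy": 0, "dz": -0.015, "wx": 0, "wy": -0.54, "wz": 0}, {"dx": -0.027, "dy": 0, "dz": -0.02, "wx": 0, "wy": -0.72, "wz": 0}, {"dx": -0.033, "dy": 0, "dz": -0.025, "wx": 0, "wy": -0.9, "wz": 0}]}}

```text
clock: 4.1
tool_pos: [0.5505, 0.1995, 0.3584]
eef_rot: [0.514, -0.488, 0.488, -0.51]
contact_force: [-0.7, 0.2, 0.4]
opening: 1.002
```

Run:
```python
from kin import *
show(np.array([.56,.24,.36]),down(43))
```

```text
clk 4.10 q [-0.19  0.72 -0.41  1.73  0.38  0.78 -0.74] tool [0.5505 0.1995 0.3584] F [-0.7  0.2  0.4] open 1.002
  d [-0.04   -0.0018  0.0114] w/45 [ 0.0064 -0.8942  0.0032] |d| 0.042 |w| 40.2
```

>>> {"fn": "arm_command", "kwargs": {"deltas": [{"dx": -0.008, "dy": 0, "dz": 0.002, "wx": 0, "wy": -0.18, "wz": 0}, {"dx": -0.016, "dy": 0, "dz": 0.004, "wx": 0, "wy": -0.36, "wz": 0}, {"dx": -0.024, "dy": 0, "dz": 0.007, "wx": 0, "wy": -0.54, "wz": 0}, {"dx": -0.032, "dy": 0, "dz": 0.009, "wx": 0, "wy": -0.72, "wz": 0}, {"dx": -0.04, "dy": 0, "dz": 0.011, "wx": 0, "wy": -0.9, "wz": 0}]}}

```text
clock: 4.6
tool_pos: [0.5599, 0.2397, 0.3582]
eef_rot: [0.651, -0.281, 0.28, -0.647]
contact_force: [0.3, 0.9, 0.2]
opening: 1.002
```

Run:
```python
from kin import *
Rg=graspR(5,-1);print(Rg.round(3));show(G-(.147+.1)*Rg[:,1],Rg)
```

```text
[[ 0.99   0.087  0.113]
 [-0.112 -0.01   0.994]
 [ 0.087 -0.996 -0.   ]]
clk 4.60 q [-0.15  0.78 -0.6   1.65  0.54  0.89 -0.21] tool [0.5599 0.2397 0.3582] F [0.3 0.9 0.2] open 1.002
  d [-0.0199  0.0162  0.0079] w/45 [ 0.0464 -0.8943 -0.1081] |d| 0.027 |w| 40.6
```

>>> {"fn": "arm_command", "kwargs": {"deltas": [{"dx": -0.004, "dy": 0.003, "dz": 0.002, "wx": 0.009, "wy": -0.179, "wz": -0.022}, {"dx": -0.008, "dy": 0.006, "dz": 0.003, "wx": 0.019, "wy": -0.358, "wz": -0.043}, {"dx": -0.012, "dy": 0.01, "dz": 0.005, "wx": 0.028, "wy": -0.537, "wz": -0.065}, {"dx": -0.016, "dy": 0.013, "dz": 0.006, "wx": 0.037, "wy": -0.715, "wz": -0.086}, {"dx": -0.02, "dy": 0.016, "dz": 0.008, "wx": 0.046, "wy": -0.894, "wz": -0.108}]}}

```text
clock: 5.1
tool_pos: [0.552, 0.2596, 0.3419]
eef_rot: [0.707, -0.009, 0.071, -0.703]
contact_force: [0.3, 0.2, -0.4]
opening: 1.001
```

Run:
```python
from kin import *
Rg=graspR(5,-1);show(G-(.147+.0)*Rg[:,1],Rg)
for n in('side','top'): cv2.imwrite(f'pics/{n}1.png',r.snapshot(n)[:,:,::-1])
s=cv2.imread('pics/side1.png');cv2.imwrite('pics/s1c.png',cv2.resize(s[120:330,190:400],None,fx=2.8,fy=2.8))
s=cv2.imread('pics/top1.png');cv2.imwrite('pics/t1c.png',cv2.resize(s[100:260,140:340],None,fx=3.5,fy=3.5))
st=r.get_state();Rn=Ro.from_quat(st['eef_rot']).as_matrix();g=st['tool_pos']+.147*Rn[:,1];print(g,proj('top',g),proj('side',g))
```

```text
clk 5.10 q [-0.14  0.82 -0.72  1.7   0.78  0.86  0.25] tool [0.552  0.2596 0.3419] F [ 0.3  0.2 -0.4] open 1.001
  d [0.  0.1 0. ] w/45 [ 0.001  -0.0001  0.0006] |d| 0.100 |w| 0.1
[0.5640706  0.25846122 0.19523935] [190.40816881 176.94357809] [279.19933979 194.36357831]
```

View pics/s1c.png

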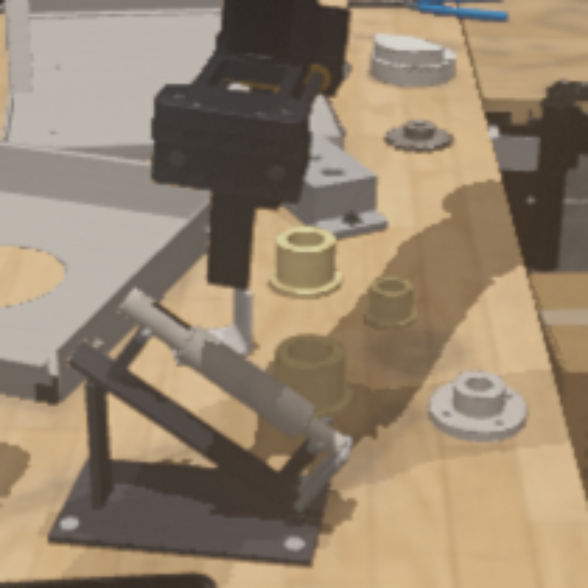

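View pics/t1c.png

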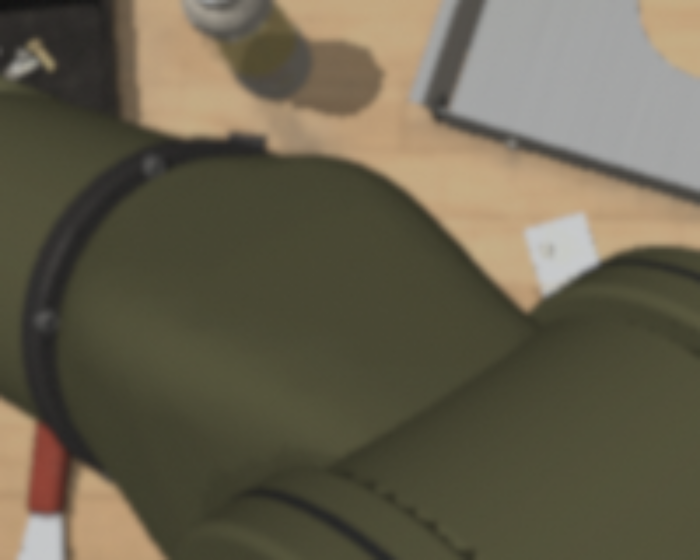

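The finger sits over the shaft body in the side view at about full-frame (272,205), with the shaft body at (278,256). The top view is blocked by the arm. Descending 100 mm.

>>> {"fn": "arm_command", "kwargs": {"deltas": [{"dx": 0, "dy": 0.02, "dz": 0, "wx": 0, "wy": 0, "wz": 0}, {"dx": 0, "dy": 0.04, "dz": 0, "wx": 0, "wy": 0, "wz": 0}, {"dx": 0, "dy": 0.06, "dz": 0, "wx": 0, "wy": 0, "wz": 0}, {"dx": 0, "dy": 0.08, "dz": 0, "wx": 0, "wy": 0, "wz": 0}, {"dx": 0, "dy": 0.1, "dz": 0, "wx": 0, "wy": 0, "wz": 0}]}}

```text
clock: 5.7
tool_pos: [0.5612, 0.2583, 0.242]
eef_rot: [0.707, -0.012, 0.074, -0.703]
contact_force: [0.2, -0.4, -0.2]
opening: 0.996
```

Run:
```python
from kin import *
Rg=graspR(5,-1);show(G-(.147+.0)*Rg[:,1],Rg)
s=r.snapshot('side')[:,:,::-1];cv2.imwrite('pics/s2c.png',cv2.resize(s[120:330,190:400],None,fx=2.8,fy=2.8))
```

```text
clk 5.70 q [-0.19  0.95 -0.61  1.73  0.92  0.71  0.13] tool [0.5612 0.2583 0.242 ] F [ 0.2 -0.4 -0.2] open 0.996
  d [-0.0005 -0.0003  0.0002] w/45 [ 0.001  -0.0119  0.0006] |d| 0.001 |w| 0.5
```

View pics/s2c.png

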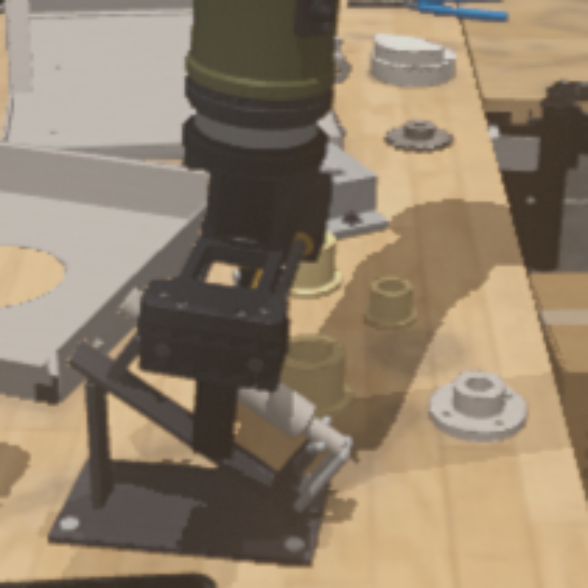

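>>> {"fn": "arm_command", "kwargs": {"deltas": [{"dx": 0, "dy": 0, "dz": 0, "wx": 0, "wy": 0, "wz": 0}, {"dx": 0, "dy": 0, "dz": 0, "wx": 0, "wy": 0, "wz": 0}, {"dx": 0, "dy": 0, "dz": 0, "wx": 0, "wy": 0, "wz": 0}, {"dx": 0, "dy": 0, "dz": 0, "wx": 0, "wy": 0, "wz": 0}, {"dx": 0, "dy": 0, "dz": 0, "wx": 0, "wy": 0, "wz": 0}], "claw": -1, "grip_force": 40}}

```text
clock: 6.25
tool_pos: [0.561, 0.2588, 0.2436]
eef_rot: [0.707, -0.011, 0.073, -0.704]
contact_force: [0.7, -0.4, 0.8]
opening: 0.571
```

>>> {"fn": "arm_command", "kwargs": {"deltas": [{"dx": 0, "dy": 0, "dz": 0, "wx": 0, "wy": 0, "wz": 0}, {"dx": 0, "dy": 0, "dz": 0, "wx": 0, "wy": 0, "wz": 0}, {"dx": 0, "dy": 0, "dz": 0, "wx": 0, "wy": 0, "wz": 0}, {"dx": 0, "dy": 0, "dz": 0, "wx": 0, "wy": 0, "wz": 0}, {"dx": 0, "dy": 0, "dz": 0, "wx": 0, "wy": 0, "wz": 0}]}}

```text
clock: 6.75
tool_pos: [0.5608, 0.2588, 0.2429]
eef_rot: [0.707, -0.011, 0.073, -0.704]
contact_force: [-0.9, 0.2, -0.5]
opening: 0.235
```

Run:
```python
from kin import *
Rg=graspR(5,-1);show(G+[0,0,.1]-(.147+.0)*Rg[:,1],Rg)
```

```text
clk 6.75 q [-0.19  0.95 -0.61  1.73  0.92  0.71  0.13] tool [0.5608 0.2588 0.2429] F [-0.9  0.2 -0.5] open 0.235
  d [ 0.0086 -0.099  -0.0002] w/45 [ 0.     -0.0074  0.0006] |d| 0.099 |w| 0.3
```

>>> {"fn": "arm_command", "kwargs": {"deltas": [{"dx": 0, "dy": 0, "dz": 0, "wx": 0, "wy": 0, "wz": 0}, {"dx": 0, "dy": -0.005, "dz": 0, "wx": 0, "wy": 0, "wz": 0}, {"dx": 0, "dy": -0.015, "dz": 0, "wx": 0, "wy": 0, "wz": 0}, {"dx": 0, "dy": -0.03, "dz": 0, "wx": 0, "wy": 0, "wz": 0}, {"dx": 0, "dy": -0.05, "dz": 0, "wx": 0, "wy": 0, "wz": 0}]}}

```text
clock: 7.25
tool_pos: [0.5561, 0.2591, 0.2935]
eef_rot: [0.707, -0.011, 0.072, -0.703]
contact_force: [0.4, 0.7, -3.1]
opening: 0.232
```

Run:
```python
from kin import *
Rg=graspR(5,-1);show(G+[0,0,.1]-(.147+.0)*Rg[:,1],Rg)
s=r.snapshot('side')[:,:,::-1];cv2.imwrite('pics/s3c.png',cv2.resize(s[120:330,190:400],None,fx=2.8,fy=2.8))
```

```text
clk 7.25 q [-0.16  0.88 -0.67  1.72  0.85  0.79  0.19] tool [0.5561 0.2591 0.2935] F [ 0.4  0.7 -3.1] open 0.232
  d [ 0.0088 -0.0481  0.    ] w/45 [ 0.0011 -0.0071 -0.0006] |d| 0.049 |w| 0.3
```

View pics/s3c.png

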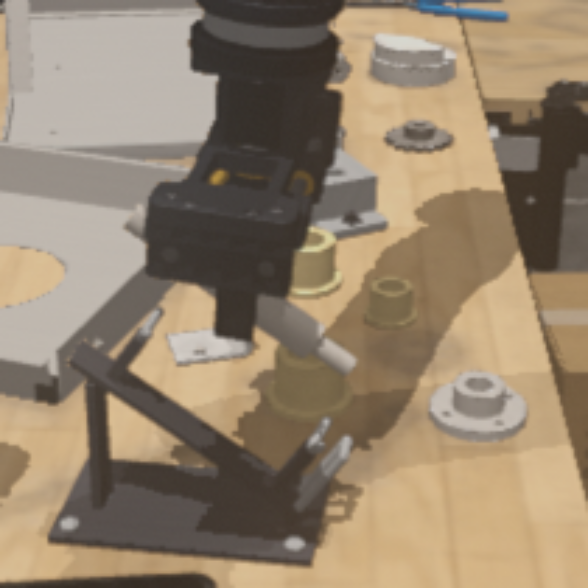

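```bash
cat > plan.py <<'E'
from kin import *
from scipy.spatial.transform import Slerp
st=r.get_state();R0=Ro.from_quat(st['eef_rot']).as_matrix();p0=st['tool_pos']
for phi in(-120,-105,-90):
    Rp=placeR(R0,phi);g=B+[0,0,.048+.07];pp=g-.147*Rp[:,1]
    w=Ro.from_matrix(R0.T@Rp).as_rotvec();print(phi,'rot',np.degrees(np.linalg.norm(w)),'tcp',pp)
    q=st['q'].copy()
    for k in np.linspace(0,1,9)[1:]:
        gg=(p0+.147*R0[:,1])*(1-k)+g*k+np.array([0,0,.08*np.sin(np.pi*k)])
        R=R0@Ro.from_rotvec(w*k).as_matrix();p=gg-.147*R[:,1]
        q,e,a,m=ik(p,R,q,w=.05,mid=q);T=fk(q,True)
        print(' %.2f'%k,q.round(2),'e %.1f %.1f m %.2f'%(e,a,m),'thin end z %.3f'%(gg+R@(R0.T@d)*.0805)[2],'el',T[2][1].round(2),'wr',T[2][2].round(2))
E
python3 plan.py
```

```text
-120 rot 122.04169555839485 tcp [ 0.60388234 -0.09655254  0.23269928]
 0.12 [-0.19  0.79 -0.58  1.77  0.86  0.86 -0.03] e 0.0 0.0 m 0.79 thin end z 0.131 el [0.41 0.04 0.73] wr [0.52 0.25 0.48]
 0.25 [-0.24  0.74 -0.47  1.79  0.85  0.95 -0.21] e 0.0 0.0 m 0.77 thin end z 0.152 el [0.39 0.05 0.76] wr [0.52 0.24 0.5 ]
 0.38 [-0.27  0.72 -0.36  1.79  0.84  1.04 -0.38] e 0.0 0.0 m 0.77 thin end z 0.165 el [0.38 0.06 0.76] wr [0.52 0.22 0.5 ]
 0.50 [-0.29  0.74 -0.25  1.79  0.84  1.12 -0.54] e 0.0 0.0 m 0.77 thin end z 0.167 el [0.38 0.07 0.76] wr [0.54 0.2  0.48]
 0.62 [-0.29  0.79 -0.15  1.76  0.83  1.18 -0.7 ] e 0.0 0.0 m 0.80 thin end z 0.157 el [0.4  0.07 0.74] wr [0.56 0.18 0.46]
 0.75 [-0.27  0.87 -0.06  1.72  0.82  1.24 -0.85] e 0.0 0.0 m 0.84 thin end z 0.137 el [0.43 0.07 0.71] wr [0.6  0.14 0.41]
 0.88 [-0.22  0.98  0.02  1.64  0.79  1.29 -0.99] e 0.0 0.0 m 0.80 thin end z 0.110 el [0.47 0.06 0.66] wr [0.63 0.09 0.36]
 1.00 [-0.15  1.09  0.1   1.53  0.74  1.35 -1.1 ] e 0.0 0.0 m 0.74 thin end z 0.080 el [0.5  0.03 0.61] wr [0.67 0.02 0.31]
-105 rot 109.48623243210112 tcp [ 0.57
[... 1383 characters left out ...]
-0.41] e 0.0 0.0 m 0.63 thin end z 0.163 el [0.37 0.03 0.78] wr [0.48 0.2  0.5 ]
 0.50 [-0.22  0.68 -0.37  1.97  1.1   0.97 -0.61] e 0.0 0.0 m 0.59 thin end z 0.165 el [0.36 0.04 0.78] wr [0.48 0.18 0.49]
 0.62 [-0.23  0.72 -0.29  2.    1.17  1.02 -0.82] e 0.0 0.0 m 0.56 thin end z 0.156 el [0.38 0.04 0.77] wr [0.48 0.16 0.46]
 0.75 [-0.23  0.79 -0.2   2.02  1.23  1.06 -1.02] e 0.0 0.0 m 0.54 thin end z 0.137 el [0.4  0.05 0.74] wr [0.5  0.13 0.42]
 0.88 [-0.21  0.89 -0.12  2.    1.28  1.1  -1.22] e 0.0 0.0 m 0.56 thin end z 0.110 el [0.44 0.05 0.7 ] wr [0.51 0.1  0.37]
 1.00 [-0.17  1.   -0.04  1.94  1.29  1.14 -1.37] e 0.0 0.0 m 0.62 thin end z 0.080 el [0.48 0.03 0.65] wr [0.54 0.06 0.31]
```

```bash
cat > wp.py <<'E'
import sys;from kin import *
import os
f='plan.npz'
if not os.path.exists(f):
    st=r.get_state();np.savez(f,R0=Ro.from_quat(st['eef_rot']).as_matrix(),p0=st['tool_pos'])
D=np.load(f);R0=D['R0'];p0=D['p0']
Rp=placeR(R0,-105);g=B+[0,0,.048+.07];w=Ro.from_matrix(R0.T@Rp).as_rotvec()
def wp(k):
    gg=(p0+.147*R0[:,1])*(1-k)+g*k+np.array([0,0,.08*np.sin(np.pi*k)])
    R=R0@Ro.from_rotvec(w*k).as_matrix();return gg-.147*R[:,1],R
if __name__=='__main__':
    for k in map(float,sys.argv[1:]): show(*wp(k))
E
python3 wp.py .15 .3
```

```text
clk 7.30 q [-0.16  0.88 -0.67  1.72  0.84  0.79  0.19] tool [0.5567 0.2602 0.2973] F [-0.6  1.2 -1.2] open 0.226
  d [-0.006  -0.0351 -0.0473] w/45 [-0.1829  0.2847 -0.1367] |d| 0.059 |w| 16.4
clk 7.30 q [-0.16  0.88 -0.67  1.72  0.84  0.79  0.19] tool [0.5567 0.2602 0.2973] F [-0.6  1.2 -1.2] open 0.226
  d [-0.0069 -0.0578 -0.0929] w/45 [-0.3659  0.5694 -0.2733] |d| 0.110 |w| 32.8
```

>>> {"fn": "arm_command", "kwargs": {"deltas": [{"dx": -0.002, "dy": -0.014, "dz": -0.016, "wx": -0.06, "wy": 0.095, "wz": -0.045}, {"dx": -0.004, "dy": -0.026, "dz": -0.032, "wx": -0.122, "wy": 0.19, "wz": -0.091}, {"dx": -0.006, "dy": -0.038, "dz": -0.051, "wx": -0.2, "wy": 0.31, "wz": -0.15}, {"dx": -0.007, "dy": -0.049, "dz": -0.072, "wx": -0.28, "wy": 0.44, "wz": -0.21}, {"dx": -0.007, "dy": -0.058, "dz": -0.093, "wx": -0.366, "wy": 0.569, "wz": -0.273}]}}

```text
clock: 7.8
tool_pos: [0.533, 0.1681, 0.3514]
eef_rot: [0.762, -0.102, 0.301, -0.564]
contact_force: [-0.3, 1.0, -3.1]
opening: 0.231
```

```bash
python3 wp.py .45 .62
```

```text
clk 7.80 q [-0.26  0.71 -0.4   1.85  0.9   0.9  -0.27] tool [0.533  0.1681 0.3514] F [-0.3  1.  -3.1] open 0.231
  d [ 0.0239  0.0084 -0.038 ] w/45 [-0.1773  0.2819 -0.1357] |d| 0.046 |w| 16.2
clk 7.80 q [-0.26  0.71 -0.4   1.85  0.9   0.9  -0.27] tool [0.533  0.1681 0.3514] F [-0.3  1.  -3.1] open 0.231
  d [ 0.0499  0.0455 -0.0762] w/45 [-0.3845  0.6048 -0.2901] |d| 0.102 |w| 34.8
```

>>> {"fn": "arm_command", "kwargs": {"deltas": [{"dx": 0.01, "dy": 0.003, "dz": -0.016, "wx": -0.075, "wy": 0.12, "wz": -0.058}, {"dx": 0.02, "dy": 0.006, "dz": -0.032, "wx": -0.15, "wy": 0.24, "wz": -0.115}, {"dx": 0.03, "dy": 0.016, "dz": -0.048, "wx": -0.23, "wy": 0.362, "wz": -0.174}, {"dx": 0.04, "dy": 0.031, "dz": -0.063, "wx": -0.31, "wy": 0.484, "wz": -0.232}, {"dx": 0.05, "dy": 0.045, "dz": -0.076, "wx": -0.384, "wy": 0.605, "wz": -0.29}]}}

```text
clock: 8.3
tool_pos: [0.5384, 0.0675, 0.34]
eef_rot: [0.752, -0.188, 0.513, -0.368]
contact_force: [-0.1, -0.3, -3.1]
opening: 0.233
```

```bash
python3 wp.py .78 .92
```

```text
clk 8.30 q [-0.32  0.75 -0.14  1.89  0.96  1.04 -0.71] tool [0.5384 0.0675 0.34  ] F [-0.1 -0.3 -3.1] open 0.233
  d [ 0.0199  0.0676 -0.0037] w/45 [-0.1965  0.304  -0.147 ] |d| 0.071 |w| 17.6
clk 8.30 q [-0.32  0.75 -0.14  1.89  0.96  1.04 -0.71] tool [0.5384 0.0675 0.34  ] F [-0.1 -0.3 -3.1] open 0.233
  d [ 0.0357  0.139  -0.0024] w/45 [-0.3671  0.5697 -0.2746] |d| 0.144 |w| 32.9
```

>>> {"fn": "arm_command", "kwargs": {"deltas": [{"dx": 0.007, "dy": 0.022, "dz": -0.002, "wx": -0.065, "wy": 0.1, "wz": -0.049}, {"dx": 0.014, "dy": 0.045, "dz": -0.003, "wx": -0.13, "wy": 0.2, "wz": -0.098}, {"dx": 0.02, "dy": 0.068, "dz": -0.004, "wx": -0.2, "wy": 0.304, "wz": -0.147}, {"dx": 0.028, "dy": 0.104, "dz": -0.003, "wx": -0.28, "wy": 0.437, "wz": -0.211}, {"dx": 0.036, "dy": 0.139, "dz": -0.002, "wx": -0.367, "wy": 0.57, "wz": -0.275}]}}

```text
clock: 8.8
tool_pos: [0.5651, -0.0479, 0.2584]
eef_rot: [0.68, -0.254, 0.671, -0.151]
contact_force: [1.3, 0.2, -4.1]
opening: 0.231
```

```bash
python3 wp.py 1.0
```

```text
clk 8.80 q [-0.26  0.97  0.08  1.8   0.96  1.12 -1.09] tool [ 0.5651 -0.0479  0.2584] F [ 1.3  0.2 -4.1] open 0.231
  d [-0.002   0.0426  0.0141] w/45 [-0.0995  0.1514 -0.0749] |d| 0.045 |w| 8.8
```

>>> {"fn": "arm_command", "kwargs": {"deltas": [{"dx": 0, "dy": 0.01, "dz": 0.004, "wx": -0.025, "wy": 0.038, "wz": -0.019}, {"dx": -0.001, "dy": 0.02, "dz": 0.007, "wx": -0.05, "wy": 0.076, "wz": -0.038}, {"dx": -0.002, "dy": 0.03, "dz": 0.01, "wx": -0.075, "wy": 0.114, "wz": -0.056}, {"dx": -0.002, "dy": 0.043, "dz": 0.014, "wx": -0.1, "wy": 0.151, "wz": -0.075}, {"dx": -0.002, "dy": 0.043, "dz": 0.014, "wx": -0.1, "wy": 0.151, "wz": -0.075}]}}

```text
clock: 9.3
tool_pos: [0.572, -0.0861, 0.2326]
eef_rot: [0.653, -0.268, 0.703, -0.087]
contact_force: [0.6, 0.1, -2.2]
opening: 0.234
```

```bash
python3 wp.py 1.0
python3 - <<'E'
from kin import *
for n,(a,b,c,d_) in dict(side=(60,260,240,440),top=(130,260,350,510)).items():
    s=r.snapshot(n)[:,:,::-1];cv2.imwrite(f'pics/{n}4.png',s);cv2.imwrite(f'pics/{n}4c.png',cv2.resize(s[a:b,c:d_],None,fx=3 if n=='side' else 4.5,fy=3 if n=='side' else 4.5,interpolation=cv2.INTER_CUBIC))
st=r.get_state();R=Ro.from_quat(st['eef_rot']).as_matrix();print(R.round(3));g=st['tool_pos']+.147*R[:,1];print('grip',g,proj('top',g))
E
```

```text
clk 9.30 q [-0.23  1.05  0.13  1.74  0.94  1.14 -1.16] tool [ 0.572  -0.0861  0.2326] F [ 0.6  0.1 -2.2] open 0.234
  d [-0.0011 -0.0022  0.0004] w/45 [0.003  0.0039 0.0058] |d| 0.003 |w| 0.3
[[-0.13  -0.226  0.965]
 [-0.475 -0.841 -0.261]
 [ 0.87  -0.492  0.002]]
grip [ 0.53894267 -0.20831762  0.16073551] [436.73055719 194.72934799]
```

View pics/side4c.png

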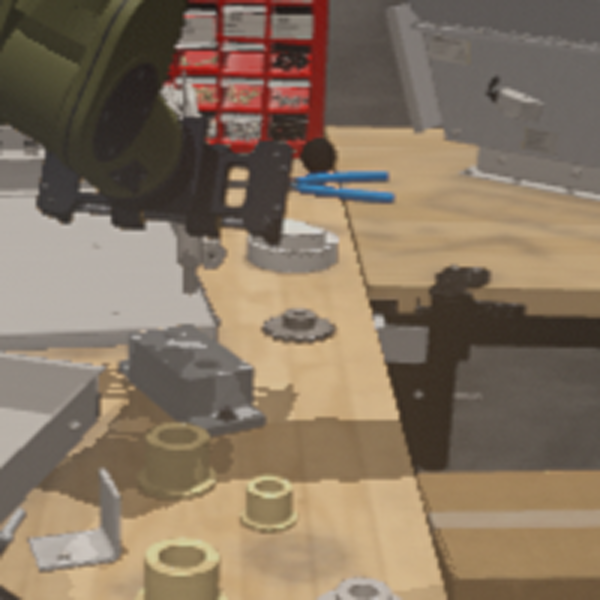

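View pics/top4c.png

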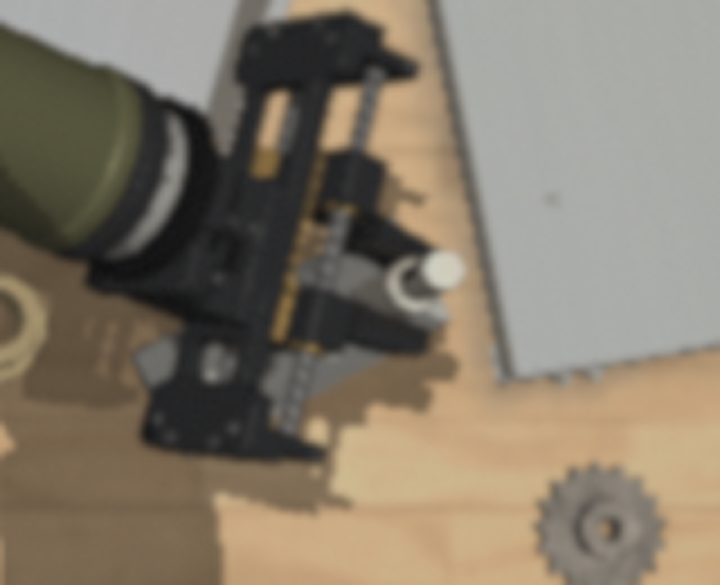

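Run:
```python
from kin import *
s=cv2.imread('pics/side4.png');t=cv2.imread('pics/top4.png')
cv2.imwrite('pics/s4z.png',cv2.resize(s[105:205,270:350],None,fx=6,fy=6,interpolation=cv2.INTER_CUBIC))
cv2.imwrite('pics/t4z.png',cv2.resize(t[165:225,410:470],None,fx=10,fy=10,interpolation=cv2.INTER_CUBIC))
g=np.array([.5389,-.2083,.1607])
for dz in(.0645,.0245,0,-.0555,-.0805): print(dz,proj('top',g+[0,0,dz]).round(1),proj('side',g+[0,0,dz]).round(1))
```

```text
0.0645 [447.  189.9] [303.2 101.2]
0.0245 [440.4 193. ] [303.  118.1]
0 [436.7 194.8] [302.9 128.3]
-0.0555 [429.  198.4] [302.6 150.7]
-0.0805 [425.9 199.9] [302.5 160.5]
```

View pics/s4z.png

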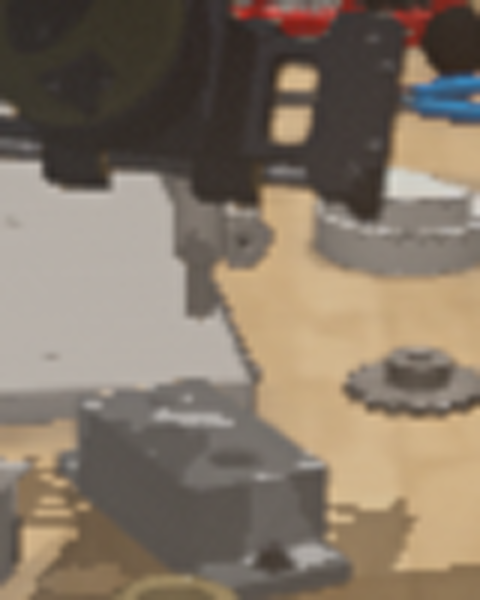

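View pics/t4z.png

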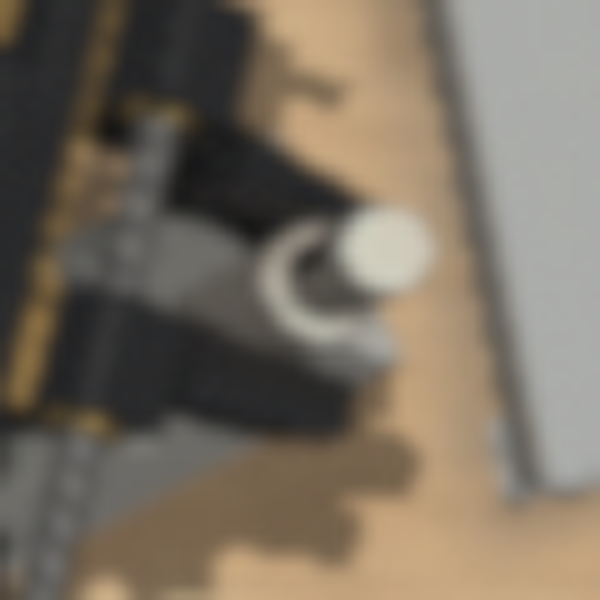

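Run:
```python
from kin import *
for nm,crop,f in(('top',(170,240,370,460),12),('side',(155,205,275,335),12)):
    im=cv2.imread(f'pics/{nm}0.png');a,b,c,dd=crop
    z=cv2.resize(im[a:b,c:dd],None,fx=f,fy=f,interpolation=cv2.INTER_CUBIC)
    g=cv2.cvtColor(z,cv2.COLOR_BGR2GRAY).astype(int)
    pred={k:proj(nm,X) for k,X in dict(wide=(.5221,-.1742,.042),mid=(.5396,-.2069,.042),nar=(.5537,-.2336,.042)).items()}
    cv2.imwrite(f'pics/{nm}_blk.png',z[:600,:800])
    for k,uv in pred.items():
        x=(np.array(uv)-[c,a]+.5)*f-.5;rad=int((12 if k=='wide' else 9 if k=='mid' else 6)/2*f*.9)
        yy,xx=np.mgrid[:g.shape[0],:g.shape[1]]
        near=((xx-x[0])**2+(yy-x[1])**2)<rad**2
        ref=np.median(g[((xx-x[0])**2+(yy-x[1])**2<(rad*1.6)**2)&~near])
        m=((abs(g-ref)>14)&near).astype(np.uint8)
        cs,_=cv2.findContours(m,cv2.RETR_EXTERNAL,cv2.CHAIN_APPROX_NONE);cc=max(cs,key=cv2.contourArea)
        (u,v),(w,h),an=cv2.fitEllipse(cv2.convexHull(cc));U=np.array([(u+.5)/f-.5+c,(v+.5)/f-.5+a])
        print(nm,k,'pred',uv.round(2),'ell',U.round(2),(w/f,h/f),plane(nm,U,.042).round(4))
```

```text
top wide pred [406.23 209.51] ell [406.2  209.21] (10.01400057474772, 10.508359909057617) [ 0.5228 -0.1741  0.042 ]
top mid pred [420.74 201.73] ell [420.74 201.58] (7.626044591267903, 7.978391647338867) [ 0.5399 -0.2069  0.042 ]
top nar pred [432.5  195.51] ell [432.35 195.36] (4.888206481933594, 5.1818037033081055) [ 0.554  -0.2333  0.042 ]
side wide pred [309.07 180.55] ell [308.37 181.08] (3.5383338928222656, 9.391553243001303) [ 0.5237 -0.1708  0.042 ]
side mid pred [302.05 175.38] ell [301.4  175.87] (2.85359255472819, 6.75875727335612) [ 0.5411 -0.2036  0.042 ]
side nar pred [296.64 171.35] ell [296.09 171.81] (1.6784791946411133, 4.00653870900472) [ 0.555  -0.2304  0.042 ]
```

View pics/side_blk.png

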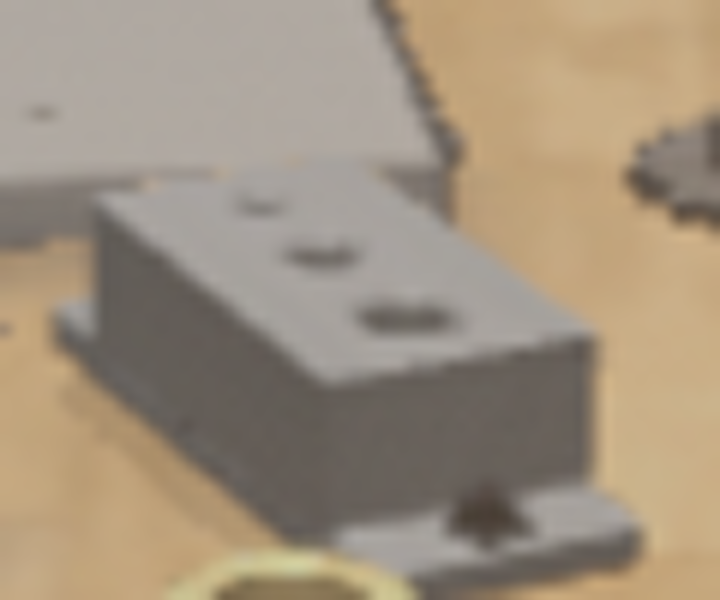

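Run:
```python
from kin import *
for dl in(.006,.0075,.009):
    print(dl,plane('top',(448.25,189.65),.2252+dl).round(4),plane('top',(441.75,192.55),.1852+dl).round(4))
s=cv2.imread('pics/side4.png');g=cv2.cvtColor(s,cv2.COLOR_BGR2GRAY)
for v in range(140,160,2): print(v,g[v,294:312])
```

```text
0.006 [ 0.5384 -0.2087  0.2312] [ 0.5389 -0.209   0.1912]
0.0075 [ 0.5382 -0.2082  0.2327] [ 0.5387 -0.2086  0.1927]
0.009 [ 0.5379 -0.2077  0.2342] [ 0.5384 -0.2081  0.1942]
140 [177 177 178 178 166 114 113 118 120 121 117 114 106 121 158 149 139 146]
142 [177 177 177 178 166 115 114 117 119 120 117 113 104 104 122 114 114 113]
144 [177 177 177 178 165 116 107  99 102 116 115 113 104  97 107  94  89  98]
146 [177 177 178 177 165 108  95  94  96  95  96 100 103  98 108 103 103 118]
148 [177 177 177 178 178 166 125  97  95  96  93  97 120 132 110 110 110 107]
150 [178 177 177 178 178 178 166 103  94  95  96 128 171 174 173 175 175 175]
152 [177 177 178 177 178 178 164 103  94  96  94 102 139 172 174 174 175 175]
154 [177 177 177 177 177 178 165 103  95  96  94  91  99 133 171 173 173 173]
156 [177 177 177 176 178 177 165 103  95  97  96 113 133 105 133 169 170 170]
158 [178 178 177 177 178 178 178 175 168 154 175 178 172 139 128 164 170 170]
```

```bash
cat > pl.py <<'E'
from wp import *
def gp(x,y,z): show(np.array([x,y,z])-.147*Rp[:,1],Rp)
if __name__=='__main__':
    gp(*map(float,sys.argv[1:4]));s=r.get_state();R=Ro.from_quat(s['eef_rot']).as_matrix();print('grip now',(s['tool_pos']+.147*R[:,1]).round(4))
E
python3 pl.py .5407 -.2069 .125
```

```text
clk 9.40 q [-0.23  1.05  0.13  1.74  0.94  1.14 -1.16] tool [ 0.5721 -0.0847  0.2331] F [ 0.1 -0.4 -2.8] open 0.233
  d [-0.0316  0.016   0.0012] w/45 [0.0006 0.0057 0.0034] |d| 0.035 |w| 0.3
grip now [ 0.5389 -0.2083  0.1607]
```

>>> {"fn": "arm_command", "kwargs": {"deltas": [{"dx": -0.006, "dy": 0.003, "dz": 0.0, "wx": 0, "wy": 0.002, "wz": 0.001}, {"dx": -0.012, "dy": 0.006, "dz": 0.001, "wx": 0, "wy": 0.004, "wz": 0.002}, {"dx": -0.019, "dy": 0.01, "dz": 0.001, "wx": 0, "wy": 0.005, "wz": 0.003}, {"dx": -0.026, "dy": 0.013, "dz": 0.001, "wx": 0, "wy": 0.006, "wz": 0.003}, {"dx": -0.0316, "dy": 0.016, "dz": 0.0012, "wx": 0.001, "wy": 0.006, "wz": 0.003}]}}

```text
clock: 9.9
tool_pos: [0.5737, -0.0833, 0.1966]
eef_rot: [0.652, -0.269, 0.704, -0.089]
contact_force: [-0.7, -0.1, -2.9]
opening: 0.231
```

>>> {"fn": "arm_command", "kwargs": {"deltas": [{"dx": 0, "dy": 0, "dz": 0, "wx": 0, "wy": 0, "wz": 0}, {"dx": 0, "dy": 0, "dz": 0, "wx": 0, "wy": 0, "wz": 0}, {"dx": 0, "dy": 0, "dz": 0, "wx": 0, "wy": 0, "wz": 0}, {"dx": 0, "dy": 0, "dz": 0, "wx": 0, "wy": 0, "wz": 0}, {"dx": 0, "dy": 0, "dz": 0, "wx": 0, "wy": 0, "wz": 0}]}}

```text
clock: 10.4
tool_pos: [0.5738, -0.0837, 0.1979]
eef_rot: [0.651, -0.269, 0.704, -0.089]
contact_force: [-0.0, -0.2, -3.0]
opening: 0.233
```

```bash
python3 pl.py .5407 -.2069 .115
python3 - <<'E'
from kin import *
s=r.snapshot('side')[:,:,::-1];t=r.snapshot('top')[:,:,::-1];cv2.imwrite('pics/side5.png',s);cv2.imwrite('pics/top5.png',t)
cv2.imwrite('pics/s5z.png',cv2.resize(s[125:205,270:340],None,fx=7,fy=7,interpolation=cv2.INTER_CUBIC))
cv2.imwrite('pics/t5z.png',cv2.resize(t[165:225,400:470],None,fx=9,fy=9,interpolation=cv2.INTER_CUBIC))
E
```

```text
clk 10.40 q [-0.23  1.11  0.13  1.73  0.94  1.11 -1.21] tool [ 0.5738 -0.0837  0.1979] F [-0.  -0.2 -3. ] open 0.233
  d [-0.009   0.0049 -0.0002] w/45 [-0.0004 -0.0011  0.0011] |d| 0.010 |w| 0.1
grip now [ 0.5408 -0.2072  0.1253]
```

View pics/s5z.png

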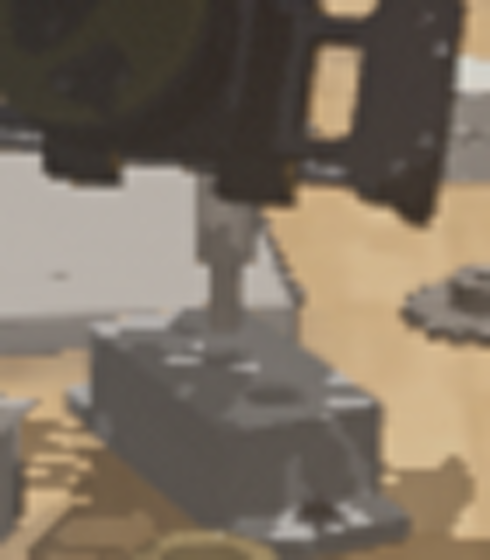

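View pics/t5z.png

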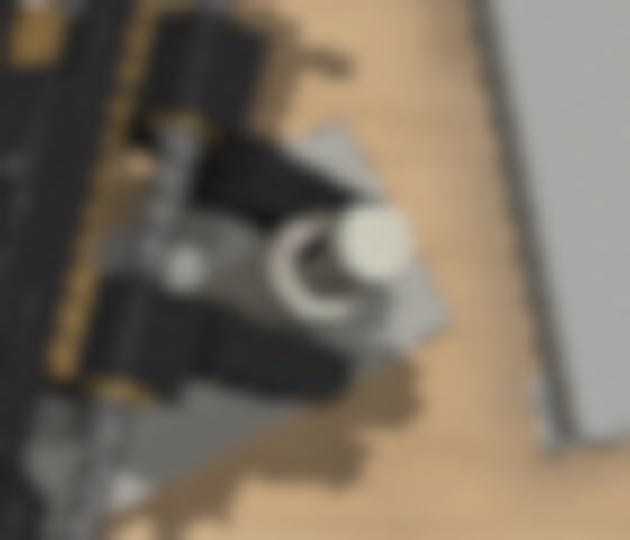

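>>> {"fn": "arm_command", "kwargs": {"deltas": [{"dx": -0.0026, "dy": 0.0015, "dz": 0, "wx": 0, "wy": 0, "wz": 0}, {"dx": -0.0052, "dy": 0.003, "dz": 0, "wx": 0, "wy": 0, "wz": 0}, {"dx": -0.0078, "dy": 0.0044, "dz": 0, "wx": 0, "wy": 0, "wz": 0}, {"dx": -0.0104, "dy": 0.0059, "dz": 0, "wx": 0, "wy": 0, "wz": 0}, {"dx": -0.013, "dy": 0.0074, "dz": 0, "wx": 0, "wy": 0, "wz": 0}]}}

```text
clock: 11.0
tool_pos: [0.5738, -0.0837, 0.1823]
eef_rot: [0.652, -0.269, 0.704, -0.089]
contact_force: [0.4, 0.1, -3.2]
opening: 0.231
```

```bash
python3 pl.py .5407 -.2069 .100
```

```text
clk 11.00 q [-0.23  1.13  0.13  1.72  0.95  1.1  -1.23] tool [ 0.5738 -0.0837  0.1823] F [ 0.4  0.1 -3.2] open 0.231
  d [-0.0084  0.0046 -0.0002] w/45 [-0.0001 -0.0003  0.0013] |d| 0.010 |w| 0.1
grip now [ 0.5408 -0.2072  0.1097]
```

>>> {"fn": "arm_command", "kwargs": {"deltas": [{"dx": -0.0018, "dy": 0.001, "dz": 0, "wx": 0, "wy": 0, "wz": 0}, {"dx": -0.0036, "dy": 0.002, "dz": 0, "wx": 0, "wy": 0, "wz": 0}, {"dx": -0.0054, "dy": 0.003, "dz": 0, "wx": 0, "wy": 0, "wz": 0}, {"dx": -0.0072, "dy": 0.004, "dz": 0, "wx": 0, "wy": 0, "wz": 0}, {"dx": -0.0087, "dy": 0.0049, "dz": 0, "wx": 0, "wy": 0, "wz": 0}]}}

```text
clock: 11.5
tool_pos: [0.574, -0.0837, 0.1725]
eef_rot: [0.651, -0.269, 0.704, -0.089]
contact_force: [0.4, 0.6, -3.0]
opening: 0.232
```

```bash
python3 pl.py .5407 -.2069 .092
python3 - <<'E'
from kin import *
s=r.snapshot('side')[:,:,::-1]
cv2.imwrite('pics/s6z.png',cv2.resize(s[125:205,270:340],None,fx=7,fy=7,interpolation=cv2.INTER_CUBIC))
E
```

```text
clk 11.50 q [-0.23  1.15  0.13  1.72  0.95  1.09 -1.24] tool [ 0.574  -0.0837  0.1725] F [ 0.4  0.6 -3. ] open 0.232
  d [-0.0069  0.0037 -0.0003] w/45 [-0.0003 -0.0006  0.0012] |d| 0.008 |w| 0.1
grip now [ 0.5409 -0.2072  0.1   ]
```

View pics/s6z.png

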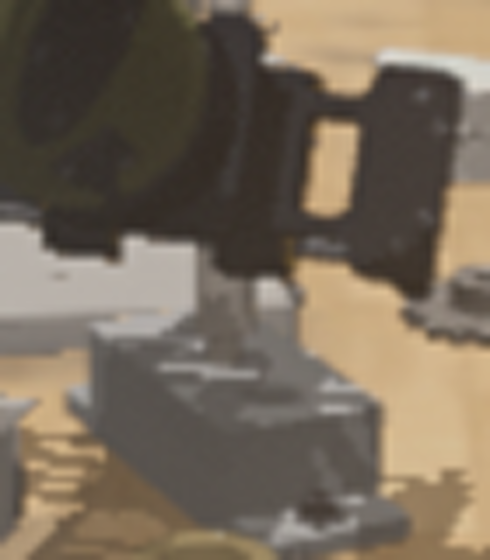

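>>> {"fn": "arm_command", "kwargs": {"deltas": [{"dx": -0.0012, "dy": 0.0007, "dz": 0, "wx": 0, "wy": 0, "wz": 0}, {"dx": -0.0024, "dy": 0.0014, "dz": 0, "wx": 0, "wy": 0, "wz": 0}, {"dx": -0.0036, "dy": 0.0021, "dz": 0, "wx": 0, "wy": 0, "wz": 0}, {"dx": -0.0048, "dy": 0.0027, "dz": 0, "wx": 0, "wy": 0, "wz": 0}, {"dx": -0.0061, "dy": 0.0034, "dz": 0, "wx": 0, "wy": 0, "wz": 0}]}}

```text
clock: 12.05
tool_pos: [0.574, -0.0837, 0.1656]
eef_rot: [0.651, -0.269, 0.704, -0.089]
contact_force: [0.7, 1.1, -3.6]
opening: 0.232
```

>>> {"fn": "arm_command", "kwargs": {"deltas": [{"dx": -0.0004, "dy": 0.0002, "dz": 0, "wx": 0, "wy": 0, "wz": 0}, {"dx": -0.0009, "dy": 0.0005, "dz": 0, "wx": 0, "wy": 0, "wz": 0}, {"dx": -0.0013, "dy": 0.0007, "dz": 0, "wx": 0, "wy": 0, "wz": 0}, {"dx": -0.0017, "dy": 0.001, "dz": 0, "wx": 0, "wy": 0, "wz": 0}, {"dx": -0.0022, "dy": 0.0012, "dz": 0, "wx": 0, "wy": 0, "wz": 0}]}}

```text
clock: 12.55
tool_pos: [0.5741, -0.0836, 0.1632]
eef_rot: [0.651, -0.269, 0.704, -0.089]
contact_force: [0.4, 0.0, -3.1]
opening: 0.232
```

```bash
python3 pl.py .5407 -.2069 .090
```

```text
clk 12.55 q [-0.23  1.17  0.13  1.71  0.95  1.09 -1.25] tool [ 0.5741 -0.0836  0.1632] F [ 0.4  0.  -3.1] open 0.232
  d [-0.0005  0.0002 -0.0003] w/45 [-0.0003 -0.0007  0.0012] |d| 0.001 |w| 0.1
grip now [ 0.541  -0.2071  0.0906]
```

Not seated yet: the force is still −3.1 N, which is just the shaft's weight. I'll continue in 0.5 mm rows.

>>> {"fn": "arm_command", "kwargs": {"deltas": [{"dx": -0.0004, "dy": 0.0002, "dz": 0, "wx": 0, "wy": 0, "wz": 0}, {"dx": -0.0009, "dy": 0.0005, "dz": 0, "wx": 0, "wy": 0, "wz": 0}, {"dx": -0.0013, "dy": 0.0007, "dz": 0, "wx": 0, "wy": 0, "wz": 0}, {"dx": -0.0017, "dy": 0.001, "dz": 0, "wx": 0, "wy": 0, "wz": 0}, {"dx": -0.0022, "dy": 0.0012, "dz": 0, "wx": 0, "wy": 0, "wz": 0}]}}

```text
clock: 13.05
tool_pos: [0.5741, -0.084, 0.1617]
eef_rot: [0.652, -0.268, 0.704, -0.088]
contact_force: [-0.2, 2.1, 6.6]
opening: 0.231
```

>>> {"fn": "arm_command", "kwargs": {"deltas": [{"dx": -0.0002, "dy": 0.0001, "dz": 0, "wx": 0, "wy": 0, "wz": 0}, {"dx": -0.0005, "dy": 0.0003, "dz": 0, "wx": 0, "wy": 0, "wz": 0}, {"dx": -0.0009, "dy": 0.0005, "dz": 0, "wx": 0, "wy": 0, "wz": 0}, {"dx": -0.0011, "dy": 0.0006, "dz": 0, "wx": 0, "wy": 0, "wz": 0}, {"dx": -0.0013, "dy": 0.0007, "dz": 0, "wx": 0, "wy": 0, "wz": 0}]}}

```text
clock: 13.55
tool_pos: [0.5741, -0.0842, 0.1613]
eef_rot: [0.652, -0.267, 0.705, -0.086]
contact_force: [-1.0, 4.0, 11.0]
opening: 0.232
```

```bash
python3 pl.py .5407 -.2069 .086
```

```text
clk 13.55 q [-0.23  1.17  0.13  1.71  0.95  1.09 -1.25] tool [ 0.5741 -0.0842  0.1613] F [-1.  4. 11.] open 0.232
  d [-0.0026  0.0008 -0.0005] w/45 [-0.     -0.0027  0.0084] |d| 0.003 |w| 0.4
grip now [ 0.5409 -0.2081  0.0895]
```

>>> {"fn": "arm_command", "kwargs": {"deltas": [{"dx": 0.0004, "dy": -0.0002, "dz": 0, "wx": 0, "wy": 0, "wz": 0}, {"dx": 0.0008, "dy": -0.0004, "dz": 0, "wx": 0, "wy": 0, "wz": 0}, {"dx": 0.0013, "dy": -0.0007, "dz": 0, "wx": 0, "wy": 0, "wz": 0}, {"dx": 0.0016, "dy": -0.0009, "dz": 0, "wx": 0, "wy": 0, "wz": 0}, {"dx": 0.0016, "dy": -0.0009, "dz": 0, "wx": 0, "wy": 0, "wz": 0}]}}

```text
clock: 14.05
tool_pos: [0.5741, -0.084, 0.1618]
eef_rot: [0.651, -0.268, 0.704, -0.088]
contact_force: [-0.4, 0.8, 6.7]
opening: 0.234
```

```bash
python3 pl.py .5407 -.2069 .09;python3 - <<'E'
from kin import *
t=r.snapshot('top')[:,:,::-1];s=r.snapshot('side')[:,:,::-1]
cv2.imwrite('pics/t7z.png',cv2.resize(t[165:225,400:470],None,fx=9,fy=9,interpolation=cv2.INTER_CUBIC))
cv2.imwrite('pics/s7z.png',cv2.resize(s[115:205,270:340],None,fx=6.5,fy=6.5,interpolation=cv2.INTER_CUBIC))
E
```

```text
clk 14.05 q [-0.23  1.17  0.13  1.71  0.95  1.09 -1.25] tool [ 0.5741 -0.084   0.1618] F [-0.4  0.8  6.7] open 0.234
  d [ 0.0006 -0.0008 -0.0004] w/45 [-0.0002 -0.0015  0.004 ] |d| 0.001 |w| 0.2
grip now [ 0.541  -0.2076  0.0895]
```

View pics/t7z.png

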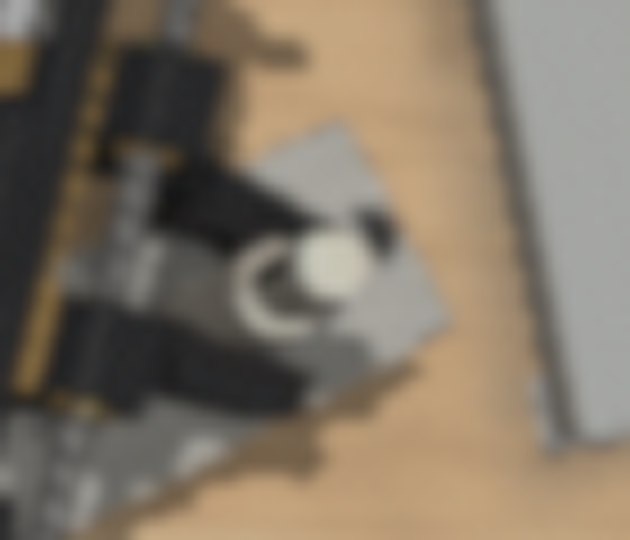

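View pics/s7z.png

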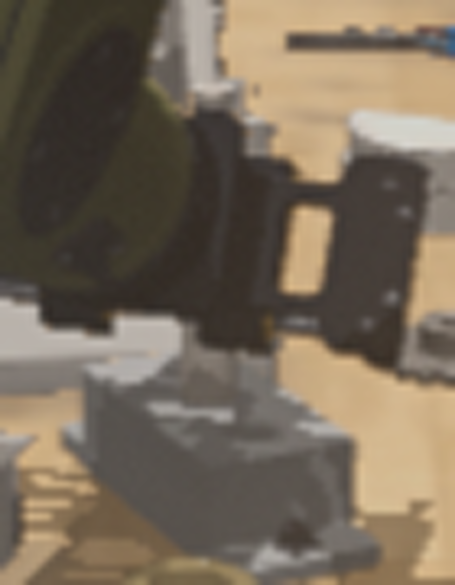

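>>> {"fn": "arm_command", "kwargs": {"deltas": [{"dx": 0, "dy": 0, "dz": 0, "wx": 0, "wy": 0, "wz": 0}, {"dx": 0, "dy": 0, "dz": 0, "wx": 0, "wy": 0, "wz": 0}, {"dx": 0, "dy": 0, "dz": 0, "wx": 0, "wy": 0, "wz": 0}, {"dx": 0, "dy": 0, "dz": 0, "wx": 0, "wy": 0, "wz": 0}, {"dx": 0, "dy": 0, "dz": 0, "wx": 0, "wy": 0, "wz": 0}], "claw": 0.5}}

```text
clock: 14.65
tool_pos: [0.574, -0.0836, 0.1608]
eef_rot: [0.651, -0.269, 0.704, -0.089]
contact_force: [-0.7, 0.5, 0.6]
opening: 0.662
```

>>> {"fn": "arm_command", "kwargs": {"deltas": [{"dx": 0, "dy": 0, "dz": 0, "wx": 0, "wy": 0, "wz": 0}, {"dx": 0, "dy": -0.01, "dz": 0, "wx": 0, "wy": 0, "wz": 0}, {"dx": 0, "dy": -0.025, "dz": 0, "wx": 0, "wy": 0, "wz": 0}, {"dx": 0, "dy": -0.045, "dz": 0, "wx": 0, "wy": 0, "wz": 0}, {"dx": 0, "dy": -0.065, "dz": 0, "wx": 0, "wy": 0, "wz": 0}]}}

```text
clock: 15.15
tool_pos: [0.5891, -0.0271, 0.194]
eef_rot: [0.651, -0.269, 0.704, -0.089]
contact_force: [0.6, 0.6, 0.1]
opening: 0.749
```

```bash
python3 pl.py .5407 -.2069 .09;python3 - <<'E'
from kin import *
t=r.snapshot('top')[:,:,::-1];s=r.snapshot('side')[:,:,::-1]
cv2.imwrite('pics/top8.png',t);cv2.imwrite('pics/side8.png',s)
cv2.imwrite('pics/t8z.png',cv2.resize(t[165:225,390:470],None,fx=9,fy=9,interpolation=cv2.INTER_CUBIC))
cv2.imwrite('pics/s8z.png',cv2.resize(s[95:205,270:350],None,fx=5.4,fy=5.4,interpolation=cv2.INTER_CUBIC))
E
```

```text
clk 15.15 q [-0.3   1.12  0.1   1.65  0.87  1.19 -1.19] tool [ 0.5891 -0.0271  0.194 ] F [0.6 0.6 0.1] open 0.749
  d [ 0.0017  0.0663 -0.0003] w/45 [-0.0011 -0.0003 -0.0003] |d| 0.066 |w| 0.1
grip now [ 0.5562 -0.1505  0.1213]
```

View pics/t8z.png

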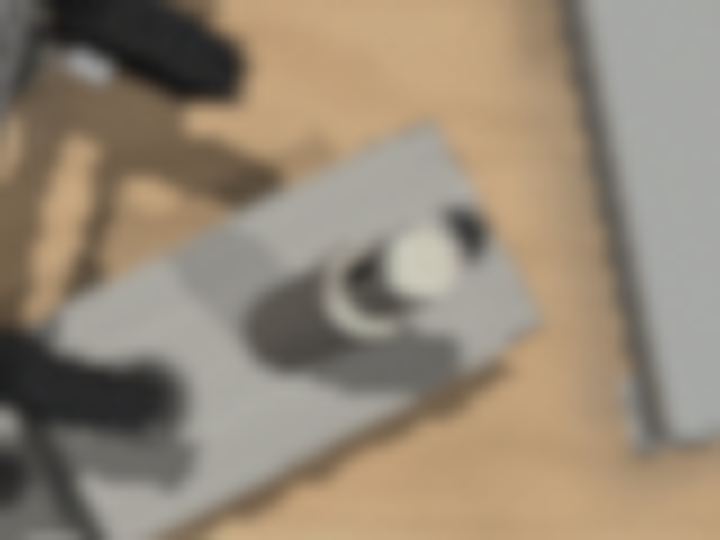

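View pics/s8z.png

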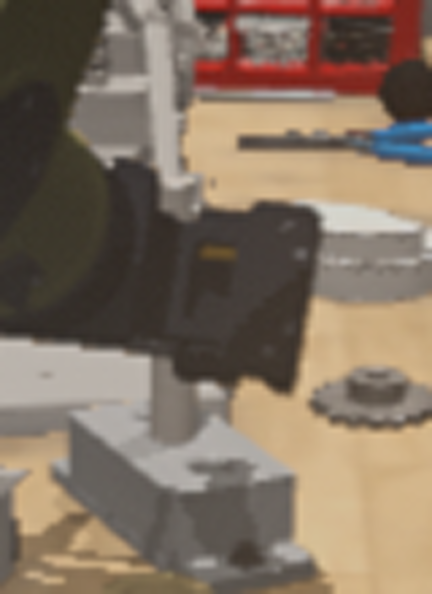

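Run:
```python
from kin import *
q0=r.get_state()['q']
for az in(-60,-40,-15,10,30,50,75):
    o=[]
    q=q0
    for p in((.4778,.0096,.30),(.4778,.0096,.171),(.541,-.207,.36),(.541,-.207,.27)):
        q,e,a,m=ik(np.array(p),down(az),q,w=.05,mid=q);o.append((q.round(2).tolist(),round(e,1),round(a,1),round(m,2)))
    print(az);[print('  ',x) for x in o]
```

```text
-60
   ([0.2, 0.72, -0.51, 2.09, 0.72, 0.51, -1.9], np.float64(0.0), np.float64(0.0), np.float64(0.47))
   ([0.18, 0.99, -0.5, 2.13, 1.37, 0.42, -2.5], np.float64(0.0), np.float64(0.0), np.float64(0.16))
   ([0.64, 0.75, -0.63, 1.74, 0.56, 0.84, -1.29], np.float64(0.0), np.float64(0.0), np.float64(0.8))
   ([0.64, 0.89, -0.63, 1.8, 0.77, 0.72, -1.47], np.float64(0.0), np.float64(0.0), np.float64(0.68))
-40
   ([0.26, 0.74, -0.61, 2.08, 0.81, 0.57, -1.64], np.float64(0.0), np.float64(0.0), np.float64(0.48))
   ([0.24, 1.01, -0.59, 2.12, 1.39, 0.5, -2.17], np.float64(0.0), np.float64(0.0), np.float64(0.44))
   ([0.68, 0.76, -0.7, 1.74, 0.62, 0.87, -1.0], np.float64(0.0), np.float64(0.0), np.float64(0.77))
   ([0.68, 0.91, -0.7, 1.8, 0.83, 0.76, -1.17], np.float64(0.0), np.float64(0.0), np.float64(0.72))
-15
   ([0.31, 0.77, -0.7, 2.08, 0.88, 0.62, -1.28], np.float64(0.0), np.float64(0.0), np.float64(0.48))
   ([0.28, 1.03, -0.66, 2.12, 1.41, 0.56, -1.75], np.float64(0.0), np.float64(0.0), np.float64(0.44))
   ([0.71, 0.78, -0.77, 1.74, 0.67, 0.9, -0.6], np.float64(0.0), np.float64(0.0)
[... 1046 characters left out ...]
.34, 1.07, -0.79, 2.12, 1.43, 0.68, -0.62], np.float64(0.0), np.float64(0.0), np.float64(0.44))
   ([0.77, 0.82, -0.88, 1.73, 0.75, 0.96, 0.46], np.float64(0.0), np.float64(0.0), np.float64(0.59))
   ([0.76, 0.96, -0.87, 1.79, 0.96, 0.87, 0.29], np.float64(0.0), np.float64(0.0), np.float64(0.6))
75
   ([0.41, 0.83, -0.9, 2.08, 1.0, 0.75, 0.17], np.float64(0.0), np.float64(0.0), np.float64(0.48))
   ([0.36, 1.09, -0.82, 2.12, 1.44, 0.71, -0.19], np.float64(0.0), np.float64(0.0), np.float64(0.44))
   ([0.78, 0.83, -0.91, 1.73, 0.78, 0.98, 0.87], np.float64(0.0), np.float64(0.0), np.float64(0.56))
   ([0.77, 0.98, -0.9, 1.79, 0.98, 0.9, 0.71], np.float64(0.0), np.float64(0.0), np.float64(0.57))
```

Run:
```python
from kin import *
s=r.get_state();R0=Ro.from_quat(s['eef_rot']).as_matrix();Rt=down(30);w=Ro.from_matrix(R0.T@Rt).as_rotvec();print(np.degrees(np.linalg.norm(w)))
show(np.array([.53,.0,.29]),R0@Ro.from_rotvec(w/2).as_matrix())
```

```text
73.95632986909912
clk 15.25 q [-0.3   1.12  0.1   1.65  0.87  1.19 -1.19] tool [ 0.5902 -0.0249  0.1942] F [-0.3  0.1  0.4] open 0.749
  d [ 0.0793 -0.0554 -0.0636] w/45 [ 0.2563 -0.4551  0.6344] |d| 0.116 |w| 37.0
```

>>> {"fn": "arm_command", "kwargs": {"deltas": [{"dx": 0.016, "dy": -0.02, "dz": -0.013, "wx": 0.04, "wy": -0.08, "wz": 0.11}, {"dx": 0.032, "dy": -0.04, "dz": -0.026, "wx": 0.09, "wy": -0.17, "wz": 0.24}, {"dx": 0.048, "dy": -0.05, "dz": -0.038, "wx": 0.15, "wy": -0.26, "wz": 0.36}, {"dx": 0.064, "dy": -0.055, "dz": -0.051, "wx": 0.2, "wy": -0.36, "wz": 0.5}, {"dx": 0.079, "dy": -0.055, "dz": -0.064, "wx": 0.256, "wy": -0.455, "wz": 0.634}]}}

```text
clock: 15.75
tool_pos: [0.5281, -0.0028, 0.2897]
eef_rot: [0.667, -0.328, 0.557, -0.371]
contact_force: [0.4, -0.4, 0.5]
opening: 0.748
```

Run:
```python
from kin import *
show(np.array([.4778,.0096,.30]),down(30))
```

```text
clk 15.75 q [-0.13  0.79 -0.17  1.94  0.9   0.84 -0.87] tool [ 0.5281 -0.0028  0.2897] F [ 0.4 -0.4  0.5] open 0.748
  d [-0.0137 -0.0139 -0.0491] w/45 [ 0.2601 -0.4542  0.6335] |d| 0.053 |w| 37.0
```

>>> {"fn": "arm_command", "kwargs": {"deltas": [{"dx": -0.003, "dy": -0.003, "dz": -0.01, "wx": 0.052, "wy": -0.091, "wz": 0.127}, {"dx": -0.005, "dy": -0.006, "dz": -0.02, "wx": 0.104, "wy": -0.182, "wz": 0.253}, {"dx": -0.008, "dy": -0.008, "dz": -0.03, "wx": 0.156, "wy": -0.273, "wz": 0.38}, {"dx": -0.011, "dy": -0.011, "dz": -0.039, "wx": 0.208, "wy": -0.363, "wz": 0.507}, {"dx": -0.014, "dy": -0.014, "dz": -0.049, "wx": 0.26, "wy": -0.454, "wz": 0.634}]}}

```text
clock: 16.25
tool_pos: [0.4777, 0.0093, 0.2991]
eef_rot: [0.613, -0.354, 0.354, -0.611]
contact_force: [-1.1, 0.5, -0.2]
opening: 0.752
```

Run:
```python
from kin import *
show(np.array([.4778,.0096,.20]),down(30))
t=r.snapshot('top')[:,:,::-1];s=r.snapshot('side')[:,:,::-1]
cv2.imwrite('pics/top9.png',t);cv2.imwrite('pics/side9.png',s)
cv2.imwrite('pics/t9z.png',cv2.resize(t[165:255,260:470],None,fx=3.8,fy=3.8,interpolation=cv2.INTER_CUBIC))
cv2.imwrite('pics/s9z.png',cv2.resize(s[95:295,230:400],None,fx=3,fy=3,interpolation=cv2.INTER_CUBIC))
```

```text
clk 16.25 q [ 0.22  0.73 -0.55  2.09  0.76  0.53 -0.37] tool [0.4777 0.0093 0.2991] F [-1.1  0.5 -0.2] open 0.752
  d [-0.0003  0.0991  0.0004] w/45 [ 0.0019 -0.0028  0.0008] |d| 0.099 |w| 0.2
```

View pics/t9z.png

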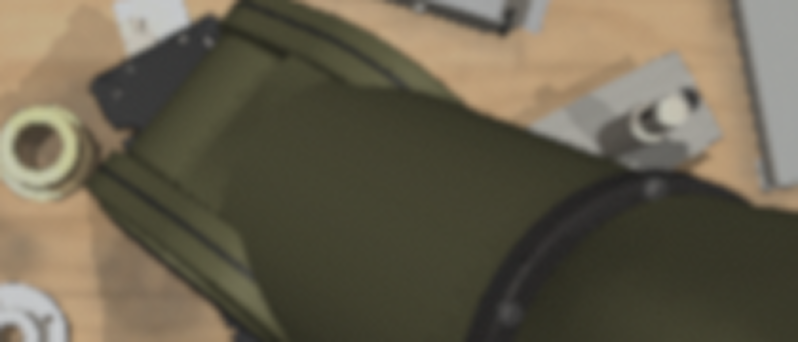

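View pics/s9z.png

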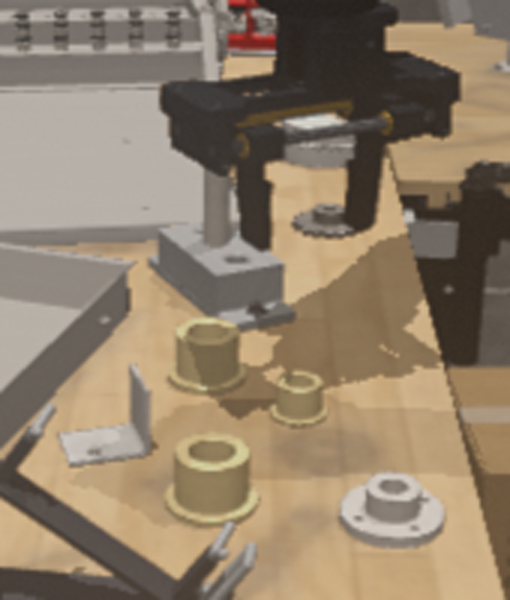

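>>> {"fn": "arm_command", "kwargs": {"deltas": [{"dx": 0, "dy": 0.02, "dz": 0, "wx": 0, "wy": 0, "wz": 0}, {"dx": 0, "dy": 0.045, "dz": 0, "wx": 0, "wy": -0.001, "wz": 0}, {"dx": 0, "dy": 0.07, "dz": 0, "wx": 0.001, "wy": -0.002, "wz": 0}, {"dx": 0, "dy": 0.09, "dz": 0, "wx": 0.002, "wy": -0.003, "wz": 0.001}, {"dx": 0, "dy": 0.105, "dz": 0, "wx": 0.002, "wy": -0.003, "wz": 0.001}]}}

```text
clock: 16.85
tool_pos: [0.4786, 0.0092, 0.1924]
eef_rot: [0.614, -0.354, 0.355, -0.61]
contact_force: [0.9, 0.4, 0.1]
opening: 0.749
```

Run:
```python
from kin import *
show(np.array([.4778,.0096,.172]),down(30))
s=r.snapshot('side')[:,:,::-1]
cv2.imwrite('pics/s10z.png',cv2.resize(s[155:275,260:400],None,fx=5,fy=5,interpolation=cv2.INTER_CUBIC))
```

```text
clk 16.85 q [ 0.04  0.91 -0.25  2.13  1.05  0.23 -0.64] tool [0.4786 0.0092 0.1924] F [0.9 0.4 0.1] open 0.749
  d [-0.0009  0.0204 -0.0004] w/45 [ 0.0045 -0.0042  0.0064] |d| 0.020 |w| 0.4
```

View pics/s10z.png

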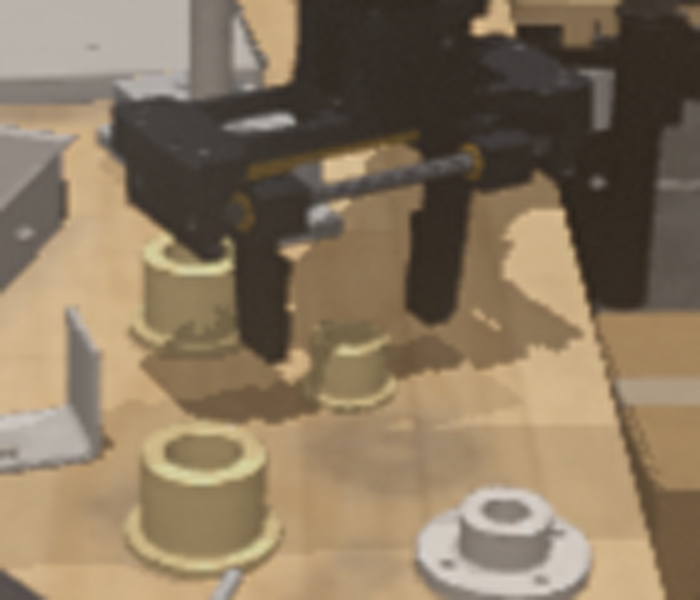

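>>> {"fn": "arm_command", "kwargs": {"deltas": [{"dx": 0, "dy": 0.005, "dz": 0, "wx": 0.001, "wy": -0.001, "wz": 0.001}, {"dx": -0.001, "dy": 0.01, "dz": 0, "wx": 0.002, "wy": -0.002, "wz": 0.003}, {"dx": -0.001, "dy": 0.015, "dz": 0, "wx": 0.004, "wy": -0.003, "wz": 0.005}, {"dx": -0.001, "dy": 0.0195, "dz": 0, "wx": 0.004, "wy": -0.004, "wz": 0.006}, {"dx": -0.001, "dy": 0.0195, "dz": 0, "wx": 0.004, "wy": -0.004, "wz": 0.006}]}}

```text
clock: 17.4
tool_pos: [0.4778, 0.0099, 0.174]
eef_rot: [-0.612, 0.354, -0.353, 0.613]
contact_force: [0.2, -0.6, -0.0]
opening: 0.744
```

Run:
```python
from kin import *
show(np.array([.4778,.0096,.172]),down(30))
```

```text
clk 17.40 q [-0.01  0.94 -0.17  2.14  1.1   0.15 -0.68] tool [0.4778 0.0099 0.174 ] F [ 0.2 -0.6 -0. ] open 0.744
  d [ 0.0003  0.002  -0.0001] w/45 [-0.0017  0.0008 -0.0028] |d| 0.002 |w| 0.2
```

>>> {"fn": "arm_command", "kwargs": {"deltas": [{"dx": 0, "dy": 0.0015, "dz": 0, "wx": 0, "wy": 0, "wz": 0}, {"dx": 0, "dy": 0.0015, "dz": 0, "wx": 0, "wy": 0, "wz": 0}, {"dx": 0, "dy": 0.0015, "dz": 0, "wx": 0, "wy": 0, "wz": 0}, {"dx": 0, "dy": 0.0015, "dz": 0, "wx": 0, "wy": 0, "wz": 0}, {"dx": 0, "dy": 0.0015, "dz": 0, "wx": 0, "wy": 0, "wz": 0}], "claw": -1, "grip_force": 25}}

```text
clock: 17.9
tool_pos: [0.4778, 0.0099, 0.1728]
eef_rot: [-0.611, 0.354, -0.353, 0.613]
contact_force: [-0.4, -1.1, 1.0]
opening: 0.362
```

>>> {"fn": "arm_command", "kwargs": {"deltas": [{"dx": 0, "dy": 0, "dz": 0, "wx": 0, "wy": 0, "wz": 0}, {"dx": 0, "dy": 0, "dz": 0, "wx": 0, "wy": 0, "wz": 0}, {"dx": 0, "dy": 0, "dz": 0, "wx": 0, "wy": 0, "wz": 0}, {"dx": 0, "dy": 0, "dz": 0, "wx": 0, "wy": 0, "wz": 0}, {"dx": 0, "dy": 0, "dz": 0, "wx": 0, "wy": 0, "wz": 0}]}}

```text
clock: 18.4
tool_pos: [0.4778, 0.0099, 0.1728]
eef_rot: [-0.612, 0.354, -0.353, 0.613]
contact_force: [-0.4, -0.9, 2.9]
opening: 0.363
```

Run:
```python
from kin import *
show(np.array([.4778,.0096,.172]),down(30))
s=r.snapshot('side')[:,:,::-1]
cv2.imwrite('pics/s11z.png',cv2.resize(s[155:275,260:400],None,fx=5,fy=5,interpolation=cv2.INTER_CUBIC))
```

```text
clk 18.40 q [-0.01  0.94 -0.17  2.14  1.1   0.15 -0.69] tool [0.4778 0.0099 0.1728] F [-0.4 -0.9  2.9] open 0.363
  d [ 0.0002  0.0008 -0.0001] w/45 [-0.0022  0.0006 -0.0029] |d| 0.001 |w| 0.2
```

View pics/s11z.png

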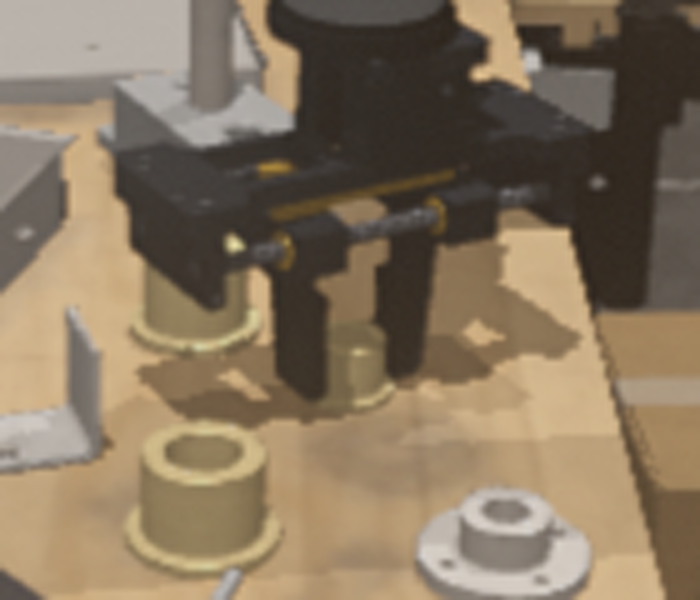

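Opening 0.363 × 88 = 32 mm, so the fingers are on the barrel. Next I'll measure the shaft's top position from the earlier clear view, then lift.

Run:
```python
from kin import *
for f in('top8','top9'):
    im=cv2.imread(f'pics/{f}.png');c,a=425,182;z=cv2.resize(im[a:a+24,c:c+26],None,fx=16,fy=16,interpolation=cv2.INTER_CUBIC)
    g=cv2.cvtColor(z,cv2.COLOR_BGR2GRAY);m=(g>185).astype(np.uint8);print(g.max())
    cs,_=cv2.findContours(m,cv2.RETR_EXTERNAL,cv2.CHAIN_APPROX_NONE)
    for q in cs:
        if cv2.contourArea(q)<500: continue
        (u,v),(w,h),an=cv2.fitEllipse(q);U=np.array([(u+.5)/16-.5+c,(v+.5)/16-.5+a]);print(f,U.round(2),(w/16,h/16),plane('top',U,.162).round(4))
    cv2.imwrite(f'pics/{f}_e.png',z)
print(proj('top',(.5405,-.207,.162)),proj('side',(.5405,-.207,.162)))
s=cv2.imread('pics/side9.png');cv2.imwrite('pics/s9s.png',cv2.resize(s[100:190,280:330],None,fx=6.5,fy=6.5,interpolation=cv2.INTER_CUBIC))
g=cv2.cvtColor(s,cv2.COLOR_BGR2GRAY)
for v in range(126,180,5):print(v,g[v,290:314])
```

```text
201
top8 [436.65 193.77] (5.902238368988037, 6.810773849487305) [ 0.5406 -0.2078  0.162 ]
194
top9 [436.55 193.78] (5.221781253814697, 5.781241416931152) [ 0.5406 -0.2076  0.162 ]
[436.22524279 193.83852919] [302.19694822 127.90042129]
126 [ 62  63  64  62  64  63  63  61  63  62  62  61  62  61  61  62  61  58
  53  53  64  89 104  77]
131 [55 53 54 54 54 53 54 57 58 62 65 65 62 60 57 56 56 55 54 52 51 51 51 51]
136 [53 55 54 52 53 53 54 54 55 55 56 54 52 54 55 52 51 54 62 74 75 74 73 73]
141 [53 54 55 54 54 53 52 53 53 53 55 55 55 54 55 53 54 54 63 72 74 77 67 52]
146 [164 102  64  55  53  54  54  53  53  56  60  58  53  53  56  54  56  55
  56  63  74  75  72  55]
151 [176 177 177 176 177 178 178 163 102  74  62  54  54  56  60  64  82 115
 100  59  52  53  53  52]
156 [177 177 176 177 176 177 177 165 115 113 117 119 117 115 111 104  97  99
  96  57  51  52  52  53]
161 [177 177 176 177 177 178 177 165 115 115 118 118 118 114 106 103 132 178
 164  85  52  54  53  52]
166 [177 177 177 177 177 177 177 165 118 116 120 120 120 117 111 110 137 177
 179 161  76  52  54  55]
171 [171 172 172 171 163 155 159 141 115 118 120 121 120 118 111 104 104 114
 120 120  62  51  54  54]
176 [168 171 168 163 154 153 153 147 132 130 121 121 120 117 120 134 158 172
 172 171 172 164 139 100]
```

View pics/s9s.png

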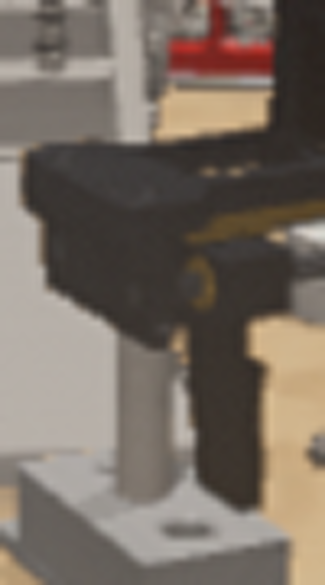

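View pics/top9_e.png

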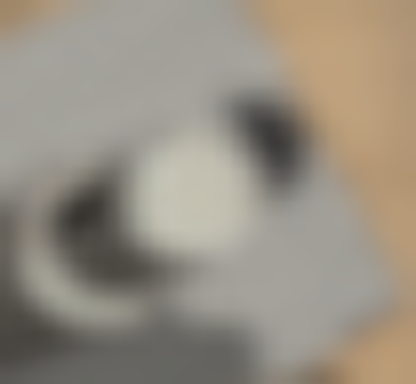

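>>> {"fn": "arm_command", "kwargs": {"deltas": [{"dx": 0, "dy": -0.02, "dz": 0, "wx": 0, "wy": 0, "wz": 0}, {"dx": 0, "dy": -0.06, "dz": 0, "wx": 0, "wy": 0, "wz": 0}, {"dx": 0, "dy": -0.105, "dz": 0, "wx": 0, "wy": 0, "wz": 0}, {"dx": 0, "dy": -0.15, "dz": 0, "wx": 0, "wy": 0, "wz": 0}, {"dx": 0, "dy": -0.195, "dz": 0, "wx": 0, "wy": 0, "wz": 0}]}}

```text
clock: 18.95
tool_pos: [0.4772, 0.0091, 0.3692]
eef_rot: [-0.612, 0.354, -0.352, 0.613]
contact_force: [0.5, -0.8, -1.1]
opening: 0.363
```

Run:
```python
from kin import *
show(np.array([.5408,-.2077,.38]),down(30))
```

```text
clk 18.95 q [ 0.33  0.64 -0.71  2.02  0.63  0.71 -0.25] tool [0.4772 0.0091 0.3692] F [ 0.5 -0.8 -1.1] open 0.363
  d [ 0.2195 -0.0116 -0.0535] w/45 [-0.001   0.0008 -0.0047] |d| 0.226 |w| 0.2
```

>>> {"fn": "arm_command", "kwargs": {"deltas": [{"dx": 0.03, "dy": -0.006, "dz": -0.007, "wx": 0, "wy": 0, "wz": 0}, {"dx": 0.075, "dy": -0.012, "dz": -0.018, "wx": 0, "wy": 0, "wz": -0.001}, {"dx": 0.12, "dy": -0.012, "dz": -0.029, "wx": 0, "wy": 0, "wz": -0.002}, {"dx": 0.165, "dy": -0.012, "dz": -0.04, "wx": -0.001, "wy": 0.001, "wz": -0.004}, {"dx": 0.2, "dy": -0.012, "dz": -0.049, "wx": -0.001, "wy": 0.001, "wz": -0.005}]}}

```text
clock: 19.45
tool_pos: [0.5353, -0.1918, 0.3786]
eef_rot: [0.612, -0.354, 0.355, -0.611]
contact_force: [0.1, 0.5, -1.1]
opening: 0.361
```

Run:
```python
from kin import *
show(np.array([.5408,-.2077,.355]),down(30))
```

```text
clk 19.45 q [ 0.68  0.74 -0.74  1.75  0.62  0.9   0.19] tool [ 0.5353 -0.1918  0.3786] F [ 0.1  0.5 -1.1] open 0.361
  d [ 0.0165  0.0236 -0.0032] w/45 [ 0.0004 -0.0039  0.0024] |d| 0.029 |w| 0.2
```

>>> {"fn": "arm_command", "kwargs": {"deltas": [{"dx": 0.006, "dy": 0, "dz": -0.001, "wx": 0, "wy": -0.001, "wz": 0}, {"dx": 0.012, "dy": 0, "dz": -0.002, "wx": 0, "wy": -0.002, "wz": 0.001}, {"dx": 0.0165, "dy": 0.008, "dz": -0.0032, "wx": 0, "wy": -0.003, "wz": 0.002}, {"dx": 0.0165, "dy": 0.016, "dz": -0.0032, "wx": 0, "wy": -0.004, "wz": 0.002}, {"dx": 0.0165, "dy": 0.0236, "dz": -0.0032, "wx": 0, "wy": -0.004, "wz": 0.002}]}}

```text
clock: 19.95
tool_pos: [0.5407, -0.203, 0.3546]
eef_rot: [-0.613, 0.352, -0.352, 0.614]
contact_force: [-0.2, 0.3, -1.3]
opening: 0.363
```

>>> {"fn": "arm_command", "kwargs": {"deltas": [{"dx": 0, "dy": 0, "dz": 0, "wx": 0, "wy": 0, "wz": 0}, {"dx": 0, "dy": 0, "dz": 0, "wx": 0, "wy": 0, "wz": 0}, {"dx": 0, "dy": 0, "dz": 0, "wx": 0, "wy": 0, "wz": 0}, {"dx": 0, "dy": 0, "dz": 0, "wx": 0, "wy": 0, "wz": 0}, {"dx": 0, "dy": 0, "dz": 0, "wx": 0, "wy": 0, "wz": 0}]}}

```text
clock: 20.45
tool_pos: [0.541, -0.2042, 0.3558]
eef_rot: [-0.613, 0.352, -0.353, 0.613]
contact_force: [0.3, 1.3, -1.5]
opening: 0.36
```

Run:
```python
from kin import *
show(np.array([.5408,-.2077,.335]),down(30))
t=r.snapshot('top')[:,:,::-1];s=r.snapshot('side')[:,:,::-1]
cv2.imwrite('pics/side12.png',s);cv2.imwrite('pics/top12.png',t)
cv2.imwrite('pics/s12z.png',cv2.resize(s[70:200,260:350],None,fx=4.6,fy=4.6,interpolation=cv2.INTER_CUBIC))
```

```text
clk 20.45 q [ 0.69  0.78 -0.72  1.74  0.65  0.87  0.2 ] tool [ 0.541  -0.2042  0.3558] F [ 0.3  1.3 -1.5] open 0.36
  d [ 0.0029  0.0208 -0.002 ] w/45 [-0.0016  0.0037  0.0003] |d| 0.021 |w| 0.2
```

View pics/s12z.png

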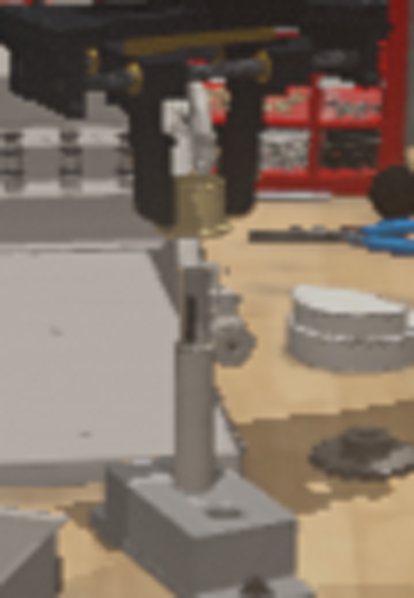

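>>> {"fn": "arm_command", "kwargs": {"deltas": [{"dx": 0.0015, "dy": 0.001, "dz": -0.001, "wx": 0, "wy": 0, "wz": 0}, {"dx": 0.0029, "dy": 0.002, "dz": -0.002, "wx": 0, "wy": 0, "wz": 0}, {"dx": 0.0029, "dy": 0.004, "dz": -0.002, "wx": -0.001, "wy": 0.003, "wz": 0}, {"dx": 0.0029, "dy": 0.006, "dz": -0.002, "wx": -0.001, "wy": 0.003, "wz": 0}, {"dx": 0.0029, "dy": 0.006, "dz": -0.002, "wx": -0.001, "wy": 0.003, "wz": 0}]}}

```text
clock: 21.05
tool_pos: [0.5405, -0.2078, 0.3491]
eef_rot: [-0.612, 0.354, -0.353, 0.613]
contact_force: [0.9, -0.4, -1.3]
opening: 0.368
```

Run:
```python
from kin import *
show(np.array([.5408,-.2077,.345]),down(30))
t=r.snapshot('top')[:,:,::-1];s=r.snapshot('side')[:,:,::-1]
cv2.imwrite('pics/side13.png',s);cv2.imwrite('pics/top13.png',t)
cv2.imwrite('pics/s13z.png',cv2.resize(s[95:185,275:335],None,fx=6.6,fy=6.6,interpolation=cv2.INTER_CUBIC))
cv2.imwrite('pics/t13z.png',cv2.resize(t[140:250,380:500],None,fx=5,fy=5,interpolation=cv2.INTER_CUBIC))
g=cv2.cvtColor(s,cv2.COLOR_BGR2GRAY)
for v in list(range(108,124,2))+list(range(128,174,6)):print(v,g[v,290:316])
X=np.array([.5408,-.2077,0])
for z in(.1,.15,.18,.2): print(z,proj('side',X+[0,0,z]))
```

```text
clk 21.05 q [ 0.69  0.78 -0.72  1.75  0.65  0.86  0.2 ] tool [ 0.5405 -0.2078  0.3491] F [ 0.9 -0.4 -1.3] open 0.368
  d [0.0001 0.0041 0.0003] w/45 [ 0.0004  0.0008 -0.0009] |d| 0.004 |w| 0.1
108 [ 45  47  46  47  47  44  51 113 171 172 170 159 108  94 102  97  75  64
  46  44  43  44  44  46  46  47]
110 [ 46  47  47  48  47  47  45  63  97 106 109 108 102 101 101  99  97  73
  59  45  45  46  47  44  45  52]
112 [ 46  48  48  47  47  49  46  52  73  93  96  97  99 102 102  95  95  99
  77  51  46  47  47  46  48  67]
114 [ 48  48  49  48  48  48  47  50  70  97  98  98 106 122 119 116 111 104
  84  53  46  48  47  48  51  91]
116 [ 53  48  49  47  49  49  47  50  71  96  97  98 105 121 119 116 111 106
  90  55  46  47  46  46  53 102]
118 [ 65  49  47  50  51  51  48  50  70  96  97  98 104 118 118 115 109 104
  91  62  53  51  55  61 106 158]
120 [113 104  79  63  51  49  49  52  72  95  97  96  97 102 117 114 108 105
 107 122 153 181 181 166 104  92]
122 [147 146 146 141 117  88  84  90  98 101 100  98 101 117 142 150 154 145
 115 117 144 174 173 159 110 100]
128 [172 172 168 14
[... 298 characters left out ...]
32 138 169 170]
146 [172 172 172 173 172 171 173 159 100 101 108 106 120 115 106 105 100 107
 107 100 101 115 109 108 129 168]
152 [172 172 172 172 172 173 173 161 115 112 116 117 117 115 109 103 127 168
 169 169 170 171 172 172 171 169]
158 [173 173 173 172 173 173 174 162 113 111 116 118 116 113 108 102 112 132
 125 159 166 165 166 167 169 170]
164 [173 172 172 173 173 173 173 162 115 114 118 119 117 114 109 104 129 173
 173 159 124 121 113 114 113 113]
170 [162 152 118 112 110 108 108 106 111 116 118 119 118 115 110 103 100 111
 118 122 121 113  98 104 107 110]
0.1 [301.80718232 152.79248618]
0.15 [302.0231867  132.72988209]
0.18 [302.15653142 120.36822046]
0.2 [302.24703986 111.98784437]
```

View pics/s13z.png

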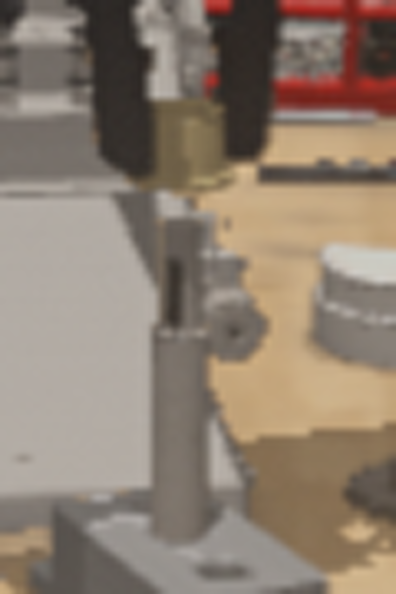

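View pics/t13z.png

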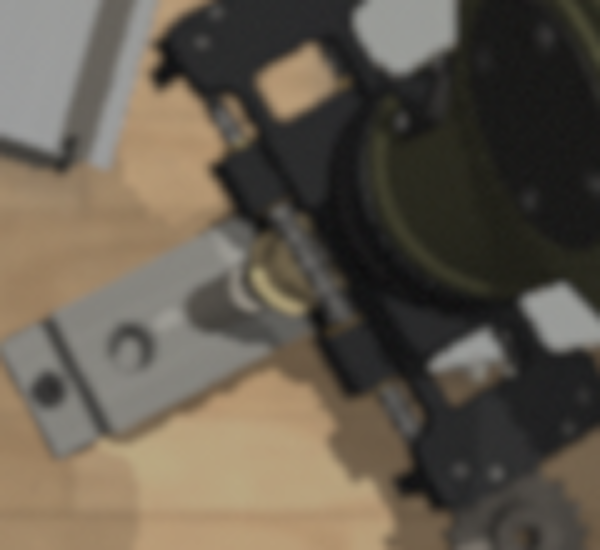

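Side view: bush barrel centre u≈302.3, and the shaft axis extended upward is u≈302.2, so they line up within 0.5 mm. Lowering.

>>> {"fn": "arm_command", "kwargs": {"deltas": [{"dx": 0.0001, "dy": 0.003, "dz": 0.0002, "wx": 0, "wy": 0, "wz": 0}, {"dx": 0.0001, "dy": 0.006, "dz": 0.0003, "wx": 0, "wy": 0, "wz": 0}, {"dx": 0.0001, "dy": 0.009, "dz": 0.0003, "wx": 0, "wy": 0.001, "wz": -0.001}, {"dx": 0.0001, "dy": 0.012, "dz": 0.0003, "wx": 0, "wy": 0.001, "wz": -0.001}, {"dx": 0.0001, "dy": 0.012, "dz": 0.0003, "wx": 0, "wy": 0.001, "wz": -0.001}]}}

```text
clock: 21.65
tool_pos: [0.5408, -0.2077, 0.337]
eef_rot: [0.613, -0.354, 0.353, -0.612]
contact_force: [0.1, 0.3, -0.4]
opening: 0.363
```

Run:
```python
from kin import *
show(np.array([.5408,-.2077,.325]),down(30))
```

```text
clk 21.65 q [ 0.68  0.8  -0.7   1.76  0.67  0.84  0.18] tool [ 0.5408 -0.2077  0.337 ] F [ 0.1  0.3 -0.4] open 0.363
  d [0.    0.012 0.   ] w/45 [ 0.0008 -0.0001 -0.    ] |d| 0.012 |w| 0.0
```

>>> {"fn": "arm_command", "kwargs": {"deltas": [{"dx": 0, "dy": 0.0012, "dz": 0, "wx": 0, "wy": 0, "wz": 0}, {"dx": 0, "dy": 0.0024, "dz": 0, "wx": 0, "wy": 0, "wz": 0}, {"dx": 0, "dy": 0.0036, "dz": 0, "wx": 0, "wy": 0, "wz": 0}, {"dx": 0, "dy": 0.0048, "dz": 0, "wx": 0, "wy": 0, "wz": 0}, {"dx": 0, "dy": 0.006, "dz": 0, "wx": 0, "wy": 0, "wz": 0}]}}

```text
clock: 22.15
tool_pos: [0.541, -0.2076, 0.3316]
eef_rot: [0.612, -0.353, 0.354, -0.612]
contact_force: [-0.2, 0.2, -1.9]
opening: 0.366
```

Run:
```python
from kin import *
show(np.array([.5408,-.2077,.319]),down(30))
```

```text
clk 22.15 q [ 0.68  0.81 -0.7   1.76  0.68  0.83  0.18] tool [ 0.541  -0.2076  0.3316] F [-0.2  0.2 -1.9] open 0.366
  d [-0.      0.0126 -0.0002] w/45 [-0.0004 -0.0001  0.001 ] |d| 0.013 |w| 0.0
```

>>> {"fn": "arm_command", "kwargs": {"deltas": [{"dx": 0, "dy": 0.002, "dz": 0, "wx": 0, "wy": 0, "wz": 0}, {"dx": 0, "dy": 0.004, "dz": 0, "wx": 0, "wy": 0, "wz": 0}, {"dx": 0, "dy": 0.006, "dz": 0, "wx": 0, "wy": 0, "wz": 0}, {"dx": 0, "dy": 0.008, "dz": 0, "wx": 0, "wy": 0, "wz": 0}, {"dx": 0, "dy": 0.01, "dz": 0, "wx": 0, "wy": 0, "wz": 0}]}}

```text
clock: 22.65
tool_pos: [0.5409, -0.2077, 0.3213]
eef_rot: [0.612, -0.353, 0.354, -0.612]
contact_force: [-0.8, 0.5, -0.1]
opening: 0.366
```

Run:
```python
from kin import *
show(np.array([.5408,-.2077,.30]),down(30))
s=r.snapshot('side')[:,:,::-1]
cv2.imwrite('pics/s14z.png',cv2.resize(s[95:185,275:335],None,fx=6.6,fy=6.6,interpolation=cv2.INTER_CUBIC))
```

```text
clk 22.65 q [ 0.67  0.82 -0.69  1.77  0.69  0.81  0.17] tool [ 0.5409 -0.2077  0.3213] F [-0.8  0.5 -0.1] open 0.366
  d [-0.0001  0.0213 -0.0001] w/45 [-0.     -0.0003  0.0006] |d| 0.021 |w| 0.0
```

View pics/s14z.png

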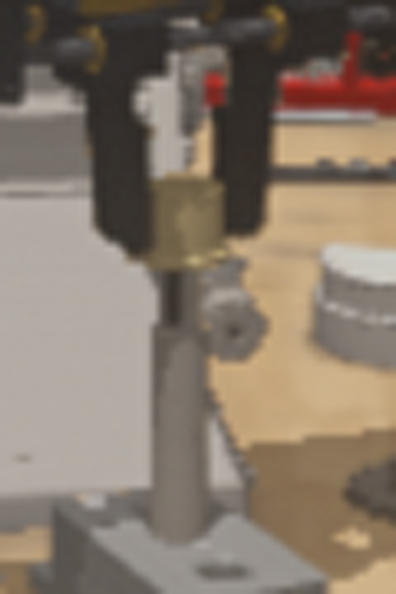

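The bush is over the journal, with no contact force. I'll go down to about 5 mm above the shoulder, then slow.

>>> {"fn": "arm_command", "kwargs": {"deltas": [{"dx": 0, "dy": 0.004, "dz": 0, "wx": 0, "wy": 0, "wz": 0}, {"dx": 0, "dy": 0.008, "dz": 0, "wx": 0, "wy": 0, "wz": 0}, {"dx": 0, "dy": 0.012, "dz": 0, "wx": 0, "wy": 0, "wz": 0}, {"dx": 0, "dy": 0.016, "dz": 0, "wx": 0, "wy": 0, "wz": 0}, {"dx": 0, "dy": 0.02, "dz": 0, "wx": 0, "wy": 0, "wz": 0}]}}

```text
clock: 23.2
tool_pos: [0.5409, -0.2077, 0.3011]
eef_rot: [0.612, -0.353, 0.354, -0.612]
contact_force: [-0.7, 0.4, -0.4]
opening: 0.363
```

>>> {"fn": "arm_command", "kwargs": {"deltas": [{"dx": 0, "dy": 0.0008, "dz": 0, "wx": 0, "wy": 0, "wz": 0}, {"dx": 0, "dy": 0.0016, "dz": 0, "wx": 0, "wy": 0, "wz": 0}, {"dx": 0, "dy": 0.0024, "dz": 0, "wx": 0, "wy": 0, "wz": 0}, {"dx": 0, "dy": 0.0032, "dz": 0, "wx": 0, "wy": 0, "wz": 0}, {"dx": 0, "dy": 0.004, "dz": 0, "wx": 0, "wy": 0, "wz": 0}]}}

```text
clock: 23.7
tool_pos: [0.541, -0.2078, 0.2976]
eef_rot: [0.612, -0.353, 0.354, -0.612]
contact_force: [0.7, 0.5, -0.8]
opening: 0.362
```

Run:
```python
from kin import *
show(np.array([.5408,-.2077,.2948]),down(30))
```

```text
clk 23.70 q [ 0.66  0.85 -0.66  1.79  0.73  0.77  0.14] tool [ 0.541  -0.2078  0.2976] F [ 0.7  0.5 -0.8] open 0.362
  d [-0.0002  0.0028 -0.0002] w/45 [-0.0004 -0.0004  0.0011] |d| 0.003 |w| 0.1
```

>>> {"fn": "arm_command", "kwargs": {"deltas": [{"dx": 0, "dy": 0.0006, "dz": 0, "wx": 0, "wy": 0, "wz": 0}, {"dx": 0, "dy": 0.0012, "dz": 0, "wx": 0, "wy": 0, "wz": 0}, {"dx": 0, "dy": 0.0018, "dz": 0, "wx": 0, "wy": 0, "wz": 0}, {"dx": 0, "dy": 0.0024, "dz": 0, "wx": 0, "wy": 0, "wz": 0}, {"dx": 0, "dy": 0.003, "dz": 0, "wx": 0, "wy": 0, "wz": 0}]}}

```text
clock: 24.2
tool_pos: [0.5411, -0.2076, 0.2948]
eef_rot: [0.612, -0.353, 0.354, -0.612]
contact_force: [-1.2, 0.6, 3.5]
opening: 0.366
```

>>> {"fn": "arm_command", "kwargs": {"deltas": [{"dx": 0, "dy": 0.0002, "dz": 0, "wx": 0, "wy": 0, "wz": 0}, {"dx": 0, "dy": 0.0004, "dz": 0, "wx": 0, "wy": 0, "wz": 0}, {"dx": 0, "dy": 0.0006, "dz": 0, "wx": 0, "wy": 0, "wz": 0}, {"dx": 0, "dy": 0.0008, "dz": 0, "wx": 0, "wy": 0, "wz": 0}, {"dx": 0, "dy": 0.001, "dz": 0, "wx": 0, "wy": 0, "wz": 0}]}}

```text
clock: 24.7
tool_pos: [0.5414, -0.2076, 0.2947]
eef_rot: [-0.612, 0.353, -0.354, 0.612]
contact_force: [-2.1, 0.0, 9.5]
opening: 0.363
```

Run:
```python
from kin import *
show(np.array([.5408,-.2077,.2948]),down(30))
s=r.snapshot('side')[:,:,::-1]
cv2.imwrite('pics/s15z.png',cv2.resize(s[95:185,275:335],None,fx=6.6,fy=6.6,interpolation=cv2.INTER_CUBIC))
```

```text
clk 24.70 q [ 0.66  0.85 -0.66  1.79  0.73  0.76  0.13] tool [ 0.5414 -0.2076  0.2947] F [-2.1  0.   9.5] open 0.363
  d [-0.0002 -0.0001 -0.0006] w/45 [-0.0016 -0.0004  0.0025] |d| 0.001 |w| 0.1
```

View pics/s15z.png

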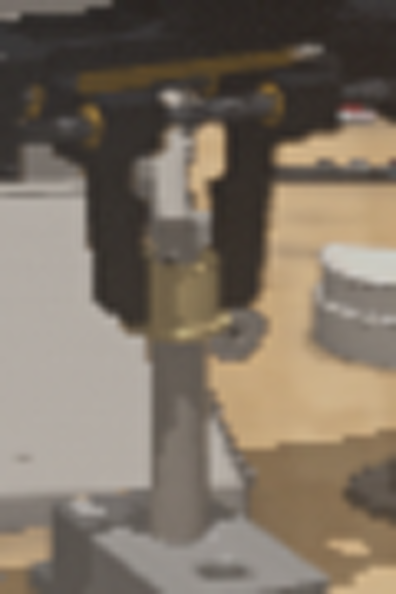

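Contact came at TCP z = 0.2948, exactly the predicted home height. I'll relieve the load, open and retreat upward.

>>> {"fn": "arm_command", "kwargs": {"deltas": [{"dx": 0, "dy": -0.0004, "dz": 0, "wx": 0, "wy": 0, "wz": 0}, {"dx": 0, "dy": -0.0008, "dz": 0, "wx": 0, "wy": 0, "wz": 0}, {"dx": 0, "dy": -0.0008, "dz": 0, "wx": 0, "wy": 0, "wz": 0}, {"dx": 0, "dy": -0.0008, "dz": 0, "wx": 0, "wy": 0, "wz": 0}, {"dx": 0, "dy": -0.0008, "dz": 0, "wx": 0, "wy": 0, "wz": 0}]}}

```text
clock: 25.25
tool_pos: [0.5412, -0.2076, 0.2947]
eef_rot: [-0.612, 0.353, -0.354, 0.612]
contact_force: [-0.3, -0.1, 6.2]
opening: 0.367
```

>>> {"fn": "arm_command", "kwargs": {"deltas": [{"dx": 0, "dy": 0, "dz": 0, "wx": 0, "wy": 0, "wz": 0}, {"dx": 0, "dy": 0, "dz": 0, "wx": 0, "wy": 0, "wz": 0}, {"dx": 0, "dy": 0, "dz": 0, "wx": 0, "wy": 0, "wz": 0}, {"dx": 0, "dy": 0, "dz": 0, "wx": 0, "wy": 0, "wz": 0}, {"dx": 0, "dy": 0, "dz": 0, "wx": 0, "wy": 0, "wz": 0}], "claw": 0.5}}

```text
clock: 25.75
tool_pos: [0.5409, -0.2078, 0.2942]
eef_rot: [0.612, -0.354, 0.354, -0.612]
contact_force: [0.3, 0.5, 0.9]
opening: 0.749
```

>>> {"fn": "arm_command", "kwargs": {"deltas": [{"dx": 0, "dy": 0, "dz": 0, "wx": 0, "wy": 0, "wz": 0}, {"dx": 0, "dy": -0.01, "dz": 0, "wx": 0, "wy": 0, "wz": 0}, {"dx": 0, "dy": -0.03, "dz": 0, "wx": 0, "wy": 0, "wz": 0}, {"dx": 0, "dy": -0.06, "dz": 0, "wx": 0, "wy": 0, "wz": 0}, {"dx": 0, "dy": -0.09, "dz": 0, "wx": 0, "wy": 0, "wz": 0}]}}

```text
clock: 26.25
tool_pos: [0.5408, -0.2075, 0.3858]
eef_rot: [0.612, -0.353, 0.354, -0.612]
contact_force: [1.4, 0.5, -0.0]
opening: 0.747
```

Run:
```python
from kin import *
show(np.array([.45,-.05,.40]),down(30))
t=r.snapshot('top')[:,:,::-1];s=r.snapshot('side')[:,:,::-1]
cv2.imwrite('pics/s16z.png',cv2.resize(s[95:295,215:385],None,fx=3,fy=3,interpolation=cv2.INTER_CUBIC))
cv2.imwrite('pics/t16z.png',cv2.resize(t[140:250,380:500],None,fx=5,fy=5,interpolation=cv2.INTER_CUBIC))
```

```text
clk 26.25 q [ 0.71  0.74 -0.75  1.71  0.61  0.94  0.24] tool [ 0.5408 -0.2075  0.3858] F [ 1.4  0.5 -0. ] open 0.747
  d [-0.1818 -0.0142  0.0002] w/45 [-0.0001  0.0002  0.0001] |d| 0.182 |w| 0.0
```

View pics/s16z.png

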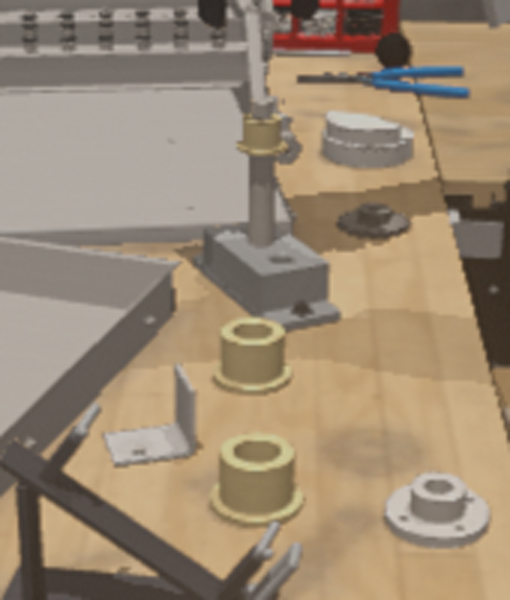

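The bush sits on the shaft shoulder, and the shaft is upright in the block. The bracket, flange and other bushes haven't moved. I'll move aside for a clear top view before handing in.

>>> {"fn": "arm_command", "kwargs": {"deltas": [{"dx": 0, "dy": -0.02, "dz": 0, "wx": 0, "wy": 0, "wz": 0}, {"dx": -0.04, "dy": -0.03, "dz": 0, "wx": 0, "wy": 0, "wz": 0}, {"dx": -0.08, "dy": -0.03, "dz": 0, "wx": 0, "wy": 0, "wz": 0}, {"dx": -0.12, "dy": -0.03, "dz": 0, "wx": 0, "wy": 0, "wz": 0}, {"dx": -0.16, "dy": -0.03, "dz": 0, "wx": 0, "wy": 0, "wz": 0}]}}

```text
clock: 26.85
tool_pos: [0.4598, -0.068, 0.4142]
eef_rot: [0.612, -0.354, 0.354, -0.612]
contact_force: [0.3, 0.6, -0.4]
opening: 0.749
```

>>> {"fn": "arm_command", "kwargs": {"deltas": [{"dx": 0, "dy": 0, "dz": 0, "wx": 0, "wy": 0, "wz": 0}, {"dx": 0, "dy": 0, "dz": 0, "wx": 0, "wy": 0, "wz": 0}, {"dx": 0, "dy": 0, "dz": 0, "wx": 0, "wy": 0, "wz": 0}, {"dx": 0, "dy": 0, "dz": 0, "wx": 0, "wy": 0, "wz": 0}, {"dx": 0, "dy": 0, "dz": 0, "wx": 0, "wy": 0, "wz": 0}]}}

```text
clock: 27.35
tool_pos: [0.4613, -0.07, 0.414]
eef_rot: [0.612, -0.354, 0.354, -0.612]
contact_force: [0.2, -0.7, 0.1]
opening: 0.75
```

Run:
```python
from kin import *
s0=r.get_state();print(s0['clock'],s0['tool_pos'],s0['contact_force'])
t=r.snapshot('top')[:,:,::-1];s=r.snapshot('side')[:,:,::-1]
z=cv2.resize(t[160:250,230:470],None,fx=3.3,fy=3.3,interpolation=cv2.INTER_CUBIC)
y=cv2.resize(s[110:190,270:340],None,fx=4,fy=4,interpolation=cv2.INTER_CUBIC)
o=np.zeros((600,800,3),np.uint8);o[:z.shape[0],:z.shape[1]]=z;h=min(300,y.shape[0]);o[298:298+h,:y.shape[1]]=y[:h][:302]
u=cv2.resize(t[175:215,405:460],None,fx=7,fy=7,interpolation=cv2.INTER_CUBIC);o[300:300+u.shape[0],300:300+u.shape[1]]=u
cv2.imwrite('pics/fin.png',o)
```

```text
27.35 [ 0.46133128 -0.0699834   0.41399848] [ 0.21190504 -0.65088947  0.07654415]
```

View pics/fin.png

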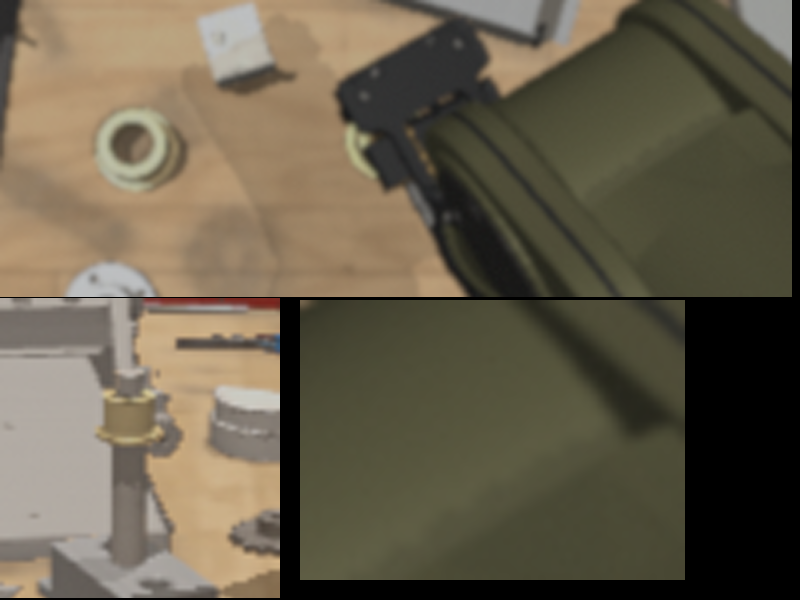

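```bash
python3 -c "
from plant import r
print(r.finish_job())"
```

```text
the job is handed in; nothing more can be done
None
```

The job is done and handed in at about 27.5 s. The shaft stands upright, thin journal down, in the 15 mm bore. The small bush is flange down on the shaft's upper shoulder, and the gripper is open and clear.

- **Shaft:** I gripped it on the body, turned it upright and lowered it in small steps. The contact force rose only when the shoulder was due to reach the block (grip height about 0.0895 m, expected 0.090 m). The highest reading was 11 N.
- **Bush:** I took the smallest of the three; the grip measured 32 mm across the barrel. It slid on without resistance. Contact came at TCP z = 0.2948 m, exactly the computed home height, with at most 9.5 N.
- **Last checks:** In the final side view the shaft is upright, the bush flange is level on the shoulder and the journal shows above it. The flange and bracket look unmoved.
- **Not confirmed or disagreeing:**
  - The arm blocked the last top view of the assembly, so that check rests on the side view, the forces and the heights.
  - The two cameras disagreed by about 1 mm in x on the bore, so I aimed between them.
  - The opening read about 20.5 mm on the 22 mm shaft body.
  - The shaft sat about 7.5 mm off its planned place in the grip, which I corrected before inserting it.

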